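Run the cap screws once round the scanning dial

ROBOT

A 6-joint arm with a two-finger parallel gripper is mounted at the origin on the work surface. World frame = base frame: x ahead of the robot, y to its left, z up, the work surface at z = 0. Lengths are in m, angles in rad, forces in N, time in s.
With the tool pointing down it reaches from about 0.425 to 0.925 m from the base axis. Payload 12.5 kg.
Tool frame: the origin (TCP) lies between the finger pads; the fingertips stand 8 mm ahead of it and the grasp point (between the pads) lies 11 mm behind it; z points along the fingers, y is the direction in which the jaws open and shut (so a half turn about z gives the same grasp; the last joint's range is limited). The gripper opens to 85 mm and grips with 20 to 120 N. Pads are 22 mm wide; open, the fingers measure 114 mm over their backs; the gripper's body (76 mm by 85 mm) begins 54 mm behind the grasp point. The pads swing forward as they close: fully open they stand 13 mm farther back than shut.
Start: joints at [1.02, 0.491, 1.559, -0, 1.092, -0.106], TCP at [0.269, 0.564, 0.239] pointing down, gripper open.
Joint ranges: [-3.1, 3.1], [-0.84, 2.19], [0.05, 2.79], [-1.13, 4.28], [0.06, 2.93], [-2.69, 2.69]. Speed limits (rad/s): [2.22, 2.22, 2.79, 3.14, 3.14, 3.14].

INTERFACE

Orientations are given as a 3x3 rotation matrix whose columns are the frame's x, y, z axes.
In Python, from station import arm, vision, spotter gives the robot as it stands.
- The arm moves only by the tool jog_arm, never from a script. Its argument "moves" is a list of rows, each an object with "linear": the shift along the world's x, y, z as a fraction of full scale, a list of three; "delta_rot": the turn, a rotation vector about the world's x, y, z as a fraction of full scale, a list of three; "claw": the gripper's target within -1 to 1 (fully open at 1, half-way at 0, shut at -1). A call has 1 to 5 rows; each row shifts and turns the commanded pose from where the row before left it; what a row does not reach is not made up. Full scale, the value 1, is 0.2 m for a shift and 30 degrees for a turn. A row lasts 1/10 s, in which the tool goes at most 50 mm and 8.59 degrees, less where a joint would pass 70% of its speed; a pose out of reach is approached as far as the arm can. A call with a number of a shift or a turn outside -1 to 1 is refused whole. A call with a gripper value outside its range is refused whole. The fingers move at their own pace and stop on an object; the grip force is fixed at half the most. Time passes only in rows, so rows that do not move let the fingers close. It gives the time, the measured TCP pose, the force and the opening at its end, in the units of the state.
- arm.state(): the state, without advancing time (a new reading comes with each control period).
- vision.read_camera(name): name is "scene" or "top" or "wrist"; returns (picture, depth): 420x560x3 uint8, red, green, blue; 420x560 float32, m along the optical axis (not along the pixel's ray), 0 where there is no reading.
- vision.camera_params(name): a dict with "fx", "fy", "cx", "cy" (pixels), "R" (3x3) and "t" (3): a world point X has camera coordinates R X + t. Camera axes: x right, y down, z forward; pixel columns grow to the right and rows downward; lengths in m; the calibration is good to about 2 mm. A picture is of the moment at which its call begins: read the wrist's pose just before it. camera_params takes no time and is no camera call; for the wrist camera it gives the pose at the moment of the call.
- arm.finish_job(): hands the job in, once; it reports no verdict.
Trained networks look in the newest picture that a camera, given by its name, has taken for a name from the list of things; names that differ only in an ending like _2 or _b are one class to them, and where a whole thing is asked for, a point or a joint stands for the part that bears it (a point fixed in the world has none). Each returns a list of dicts, best first, with "score" (0 to 1); they miss things now and then, are a little off and sometimes report something else, mostly with a low value. They report only what shows in the picture. A call takes as long as a camera call. They do not tell look-alikes from the thing itself.
- spotter.cut_out(thing, camera): "region" (420x560 bool, what is visible of it) and "xy" ([column, row] in pixels, amid what is visible of it).
The state is a dict: "time_s": time; "joints": joint angles; "qvel": joint speeds; "effort": joint torques, N m; "ee_pos": TCP position; "orientation": TCP orientation; "ft_force": force on the tool from outside, world axes, zero at the start; "wrist_torque": the same for the moment, N m; "grip_width": finger opening in m.
Only numpy, scipy, OpenCV 4.12 (cv2) and the standard library are available. Lean on these libraries where they do the work, as an engineer would, in place of code of your own. Each camera call takes 0.05 s, during which the arm holds its last target.

TASK

Lay every cap screw that is on the counter on the white dial while the dial is still locked; then draw the red-handled lock pin out of its bore and park it in the yellow open notch beside it, its handle on the yellow ledge. Turn the dial by its crank grip one full turn anticlockwise (as the arrow shows) until it meets its stop, with all the screws aboard, then drop the screws through the funnel into the clear bin. Leave the orange gauge and the ring gauge where they are.

Things in the scene. Friction and masses are not known exactly. Their poses are not given: they have to be found in the camera images.
- screw_1: one of four black hex-head cap screws with a nut near the tip, lying down (two or three are present, the others None): 90 mm long along its x axis, head (at -x) and nut 26 mm across flats, bare shank 16 mm thick from x = -31 to +23 mm, 0.2 kg. Origin on its axis at mid length, 13 mm above what it lies on
- screw_2: one of four black hex-head cap screws with a nut near the tip, lying down (two or three are present, the others None): 90 mm long along its x axis, head (at -x) and nut 26 mm across flats, bare shank 16 mm thick from x = -31 to +23 mm, 0.2 kg. Origin on its axis at mid length, 13 mm above what it lies on
- screw_3: one of four black hex-head cap screws with a nut near the tip, lying down (two or three are present, the others None): 90 mm long along its x axis, head (at -x) and nut 26 mm across flats, bare shank 16 mm thick from x = -31 to +23 mm, 0.2 kg. Origin on its axis at mid length, 13 mm above what it lies on
- screw_4: one of four black hex-head cap screws with a nut near the tip, lying down (two or three are present, the others None): 90 mm long along its x axis, head (at -x) and nut 26 mm across flats, bare shank 16 mm thick from x = -31 to +23 mm, 0.2 kg. Origin on its axis at mid length, 13 mm above what it lies on
- fixture: blue-based dial fixture fixed to the counter; origin under the dial's axis at counter level, z up. The lock block (red) and the parking notch (yellow) stand on its -y side, their tops 65 and 58 mm above the counter; a black sensor box 78 mm tall stands at x = 157 to 193 mm
- dial (a joint): turn of the dial about the vertical, 0 when locked at the start, growing anticlockwise seen from above; stops at -0.03 and 6.33 rad (a full turn is 6.28)
- dial_center (a point): centre of the dial's flat top, 55 mm above the counter; the dial is a white-faced disc of 128 mm radius with a rim 6 mm high and 4 mm thick at radius 123 to 127 mm; these axes turn with the dial
- crank (a point): middle of the black upright crank grip, which stands on the dial at 100 mm from its axis, on the dial's +x axis: a cylinder 24 mm thick that spins freely on its own axis, from 12 to 76 mm above the dial's top (this point: 56 mm above it)
- pin: lock pin lying level: red handle 16 mm (x) x 50 mm (y) x 20 mm (z), origin at its centre, and a steel shank 12 mm thick that runs along +y from y = 25 to 77 mm; 0.12 kg. It is drawn out along its -y (52 mm to clear the red block)
- bore (a point): where the pin's origin lies while the pin is home in its bore (45 mm above the counter, axes of the fixture); the handle rests on a red ledge 14 mm wide and 35 mm high, the shank passes through a 15 mm square bore in the red block (y = +28 to +58 mm from this point) and locks the dial
- notch (a point): where the pin's origin lies when it is parked, the pin pointing the same way as in the bore (axes of the fixture, 85 mm to the -x side of the bore): handle on a yellow ledge 14 mm wide and 35 mm high, shank in a notch 20 mm wide, open on top, between yellow cheeks (y = +28 to +58 mm from this point) 58 mm high
- funnel_mouth (a point): centre of the galvanized funnel's mouth, 185 mm above the counter; mouth radius 105 mm, throat radius 57 mm from 118 down to 100 mm above the counter. Fixed on the bin
- bin_floor (a point): centre of the inner floor of the clear acrylic bin under the funnel, fixed, 210 mm square outside, walls 5 mm thick and 120 mm high
- go_gauge: orange plastic go gauge 160 x 36 x 14 mm along its x; leave alone. Origin on its underside
- ring_gauge: steel ring gauge, 64 mm across, 16 mm high; leave alone
There are look-alikes about, which are no part of the job. Leave any pink look-alike of the screw_3 alone.

How it is judged:
On the way, in this order (a step that is already met when the one before it is completed fails the run):
1. every cap screw lies released on the dial, the lock pin still in its bore (horizontal distance between each of screw_1, screw_2, screw_3, screw_4 and dial_center below 0.112 m and z of screw_1 in the frame of dial_center between 0.004 and 0.036 m and z of screw_2 in the frame of dial_center between 0.004 and 0.036 m and z of screw_3 in the frame of dial_center between 0.004 and 0.036 m and z of screw_4 in the frame of dial_center between 0.004 and 0.036 m and contact force between the fingers and screw_1 below 0.1 N and contact force between the fingers and screw_2 below 0.1 N and contact force between the fingers and screw_3 below 0.1 N and contact force between the fingers and screw_4 below 0.1 N and distance between pin and bore below 0.012 m and value of joint dial below 0.1 rad), for 0.2 s.
2. the lock pin is parked in the yellow notch and released (x of pin in the frame of notch between -0.012 and 0.012 m and y of pin in the frame of notch between -0.022 and 0.012 m and z of pin in the frame of notch between -0.006 and 0.006 m and angle between the y axis of pin and the y axis of fixture, either way round below 0.2 rad and contact force between the fingers and pin below 0.1 N and linear speed of pin below 0.05 m/s), for 0.2 s.
3. the dial is half way round with every screw aboard (horizontal distance between each of screw_1, screw_2, screw_3, screw_4 and dial_center below 0.112 m and z of screw_1 in the frame of dial_center between 0.004 and 0.036 m and z of screw_2 in the frame of dial_center between 0.004 and 0.036 m and z of screw_3 in the frame of dial_center between 0.004 and 0.036 m and z of screw_4 in the frame of dial_center between 0.004 and 0.036 m and value of joint dial above 3 rad), for 0.1 s.
4. the dial has made its full turn with every screw aboard (horizontal distance between each of screw_1, screw_2, screw_3, screw_4 and dial_center below 0.112 m and z of screw_1 in the frame of dial_center between 0.004 and 0.036 m and z of screw_2 in the frame of dial_center between 0.004 and 0.036 m and z of screw_3 in the frame of dial_center between 0.004 and 0.036 m and z of screw_4 in the frame of dial_center between 0.004 and 0.036 m and value of joint dial above 6.16 rad), for 0.2 s.
At the end, for the whole second after the job is handed in: Every cap screw lies at rest in the clear bin, the lock pin is parked in the yellow notch within about 12 mm across and 6 mm in height, and the dial stands at the end of its full turn (within 0.2 rad) (all of step 2 and x of screw_1 in the frame of bin_floor between -0.1 and 0.1 m and y of screw_1 in the frame of bin_floor between -0.1 and 0.1 m and z of screw_1 in the frame of bin_floor between 0 and 0.09 m and linear speed of each of screw_1, screw_2, screw_3, screw_4 below 0.05 m/s and x of screw_2 in the frame of bin_floor between -0.1 and 0.1 m and y of screw_2 in the frame of bin_floor between -0.1 and 0.1 m and z of screw_2 in the frame of bin_floor between 0 and 0.09 m and x of screw_3 in the frame of bin_floor between -0.1 and 0.1 m and y of screw_3 in the frame of bin_floor between -0.1 and 0.1 m and z of screw_3 in the frame of bin_floor between 0 and 0.09 m and x of screw_4 in the frame of bin_floor between -0.1 and 0.1 m and y of screw_4 in the frame of bin_floor between -0.1 and 0.1 m and z of screw_4 in the frame of bin_floor between 0 and 0.09 m and value of joint dial above 6.1 rad); the robot touches nothing.
It fails at once if the orange gauge or the ring gauge is pushed more than 40 mm (distance of any of go_gauge, ring_gauge from where it was at the start of the episode above 0.04 m).
Of screw_1, screw_2, screw_3, screw_4 only 2 to 3 are there at a start; the rules pass over those that are not, and their reading is None.
At some moment in a run one of screw_1, screw_2, screw_3, screw_4 may be knocked a few centimetres aside while the robot is not near it.
Once in a run the grip may slacken for a moment while it holds something.
It also fails if it takes over 210 s, if anything falls off the work surface, if the arm or the gripper's body presses on something with over 40 N, if the wrist force passes 120 N, or if a joint passes its speed limit or range.

## Working session

There is one attempt and no reset: what is moved stays moved. The work goes in short steps, Python scripts to look and compute and a tool call to move; the robot and the scene stay as the last step left them, time stands still between calls to the robot, and variables do not carry over. Pictures are saved under pics/ and viewed, and the job is handed in when it is done.

Besides the shell and the picture viewer there is one more tool, called after "Request:" as a command line: name --argument value ..., lists and objects as JSON in quotes. jog_arm: Moves the arm, as the interface text tells. Its arguments: {"type":"object","properties":{"moves":{"type":"array","items":{"type":"object","properties":{"linear":{"type":"array","items":{"type":"number","minimum":-1,"maximum":1}},"delta_rot":{"type":"array","items":{"type":"number","minimum":-1,"maximum":1}},"claw":{"type":"number"}}}}},"required":["moves"]}

```bash
ls; mkdir -p pics; cat > h.py <<'E'
import numpy as np, cv2
from station import arm, vision, spotter
def snap(cam,name):
    p,d=vision.read_camera(cam); P=vision.camera_params(cam)
    cv2.imwrite(f'pics/{name}.png',p[:,:,::-1]); np.savez(f'pics/{name}.npz',d=d,p=p,**{k:np.array(P[k]) for k in P})
    return p,d,P
def w(P,d,u,v):
    z=d[v,u] if np.ndim(d) else d
    c=np.array([(u-P['cx'])/P['fx']*z,(v-P['cy'])/P['fy']*z,z])
    return np.array(P['R']).T@(c-np.array(P['t']))
def cloud(P,d):
    H,W=d.shape;u,v=np.meshgrid(np.arange(W),np.arange(H))
    c=np.stack([(u-P['cx'])/P['fx']*d,(v-P['cy'])/P['fy']*d,d],-1)
    X=(c-np.array(P['t']))@np.array(P['R']); X[d==0]=np.nan
    return X
def load(name):
    z=np.load(f'pics/{name}.npz'); return z['p'],z['d'],{k:z[k] for k in ('fx','fy','cx','cy','R','t')}
E
python3 - <<'E'
from h import *
for c in ('scene','top','wrist'):
    p,d,P=snap(c,c+'0'); print(c,P)
print(arm.state())
E
```

```text
pics
scene {'fx': 440.84929185183057, 'fy': 440.84929185183057, 'cx': 280.50848269536635, 'cy': 209.6586046770521, 'R': array([[ 0.89104054,  0.45381155, -0.01009134],
       [ 0.26138896, -0.53114842, -0.80595109],
       [-0.37110991,  0.71549733, -0.59189611]]), 't': array([-0.55245921, -0.04084837,  1.40175638])}
top {'fx': 542.9925790003645, 'fy': 542.9925790003645, 'cx': 284.88395171515486, 'cy': 211.8864760101785, 'R': array([[ 0.01720753, -0.99982863,  0.0068275 ],
       [-0.99336152, -0.01787222, -0.11363748],
       [ 0.11374003, -0.00482676, -0.99349882]]), 't': array([0.02927854, 0.63123127, 1.46283923])}
wrist {'fx': 301.7892283940053, 'fy': 301.7892283940053, 'cx': 276.6741391902355, 'cy': 205.71947901041335, 'R': array([[ 0.43094078,  0.90237965, -0.00100271],
       [ 0.87060046, -0.41547149,  0.26351143],
       [ 0.23737076, -0.11443078, -0.96465575]]), 't': array([-0.62536733, -0.03413781,  0.3783589 ])}
{'time_s': 0.15, 'joints': array([ 1.02039957e+00,  4.91457144e-01,  1.55930743e+00,  1.91250564e-05,
        1.09168870e+00, -1.05623170e-01]), 'qvel': array([ 0.00058672, -0.00172543, -0.00178156, -0.00079248, -0.00143503,
       -0.00246425]), 'effort': array([-5.62534058e-05, -6.18711162e+01, -2.61687541e+01, -1.42805025e-04,
        3.18656908e-03, -3.56790288e-06]), 'ee_pos': array([0.26881798, 0.56406884, 0.23884028]), 'orientation': array([[-9.02704282e-01,  4.30261273e-01, -4.64591767e-04],
       [ 4.30261510e-01,  9.02703998e-01, -7.24645056e-04],
       [ 1.07602141e-04, -8.54036150e-04, -9.99999630e-01]]), 'ft_force': array([ 0.13299789,  0.14392386, -0.0070295 ]), 'wrist_torque': array([-0.02867104,  0.02097951,  0.03997505]), 'grip_width': 0.08529309234452884}
```

View pics/top0.png

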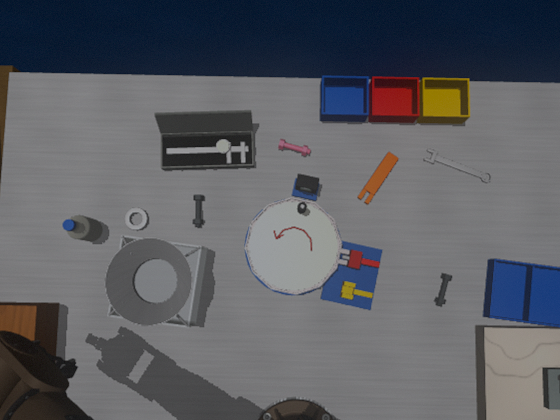

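View pics/scene0.png

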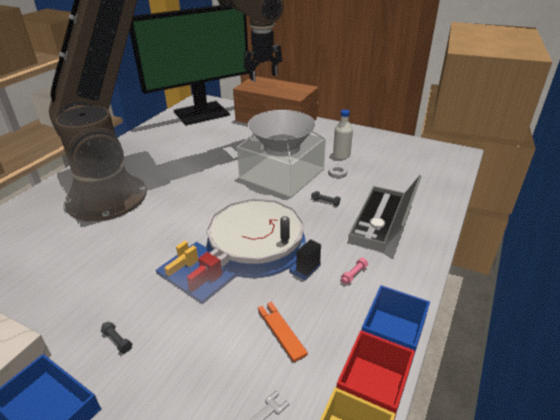

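The top view shows black screws at (198,210) and (443,289). The pink one at (294,147) is a look-alike to leave alone. The dial is at about (293,246), the red pin at (362,261), the yellow notch at (355,291) and the funnel at (152,281).

```bash
python3 - <<'E'
from h import *
p,d,P=load('top0'); X=cloud(P,d)
def fitblob(m,name):
    ys,xs=np.where(m); pts=X[ys,xs]; pts=pts[~np.isnan(pts).any(1)]
    print(name,len(pts),'mean',pts.mean(0).round(4),'med z',np.median(pts[:,2]).round(4),'max z',pts[:,2].max().round(4))
    r=cv2.minAreaRect((pts[:,:2]*1000).astype(np.float32)); print('   rect',np.round(r[0],1),np.round(r[1],1),round(r[2],1))
    c=pts[:,:2]-pts[:,:2].mean(0); ev,V=np.linalg.eigh(c.T@c); print('   axis',np.degrees(np.arctan2(*V[::-1,1])).round(1))
for t in ['screw_1','fixture','dial','crank','pin','go_gauge','ring_gauge','funnel_mouth','bin_floor']:
    for c in spotter.cut_out(t,'top')[:5]:
        print(t,c['score'],np.round(c['xy']),end=' ')
        fitblob(c['region'],t)
p,d,P2=load('scene0')
for c in spotter.cut_out('screw_1','scene'): print('scene',c['score'],c['xy'])
for n,(x0,y0,x1,y1) in dict(a=(170,180,270,240),b=(300,190,400,320),c=(400,250,480,330)).items(): pass
im=cv2.imread('pics/top0.png')
cv2.imwrite('pics/fix.png',cv2.resize(im[180:320,230:400],None,fx=4.6,fy=4.2,interpolation=cv2.INTER_CUBIC))
a=cv2.resize(im[185:235,170:230],(400,333)); b=cv2.resize(im[265:315,413:473],(400,333))
cv2.imwrite('pics/screws.png',np.hstack([a,b]))
E
```

```text
screw_1 0.72 [196. 212.] screw_1 211 mean [0.6314 0.2832 0.021 ] med z 0.0213 max z 0.0349
   rect [631.7 284.1] [87.3 25.4] 1.0
   axis -179.3
screw_1 0.68 [442. 287.] screw_1 231 mean [ 0.4261 -0.3964  0.0211] med z 0.0214 max z 0.0362
   rect [ 425.2 -399.6] [31.4 88. ] 72.1
   axis 164.2
screw_1 0.58 [293. 147.] screw_1 217 mean [0.8181 0.0209 0.0207] med z 0.0213 max z 0.0327
   rect [819.6  20.4] [90. 29.] 76.2
   axis 75.2
fixture 0.68 [307. 252.] fixture 10411 mean [ 0.5258 -0.024   0.0474] med z 0.0552 max z 0.1384
   rect [504.4 -40.6] [404.  304.9] 44.0
   axis 56.3
dial 0.67 [293. 247.] dial 7151 mean [0.5379 0.0166 0.0571] med z 0.0564 max z 0.1384
   rect [539.4  19.9] [257.2 261. ] 25.4
   axis 83.2
crank 0.9 [292. 244.] crank 7180 mean [0.5374 0.0162 0.0571] med z 0.0564 max z 0.1384
   rect [538.3  17.8] [256.6 257.9] 40.4
   axis 85.1
pin 0.63 [370. 260.] pin 114 mean [ 0.4967 -0.187   0.0537] med z 0.0557 max z 0.0631
   rect [ 501.5 -167.2] [93.1 16. ] 78.3
   axis 78.2
go_gauge 0.8 [378. 180.] go_gauge 604 mean [ 0.7372 -0.2189  0.0142] med z 0.0144 max z 0.0269
   rect [ 736.2 -219.6] [ 35.7 157.2] 55.8
   axis 147.0
ring_gauge 0.85 [131. 215.] ring_gauge 296 mean [0.6087 0.4546 0.0153] med z 0.0158 max z 0.0262
   rect [609.2 455.9] [62.9 59.8] 27.1
   axis -136.2
ring_gauge 0.44 [364. 258.] ring_gauge 75 mean [ 0.4989 -0.1742  0.0548] med z 0.0554 max z 0.0631
   rect [ 500.9 -164.4] [94.2 10.7] 77.6
   axis 77.8
funnel_mouth 0.9 [154. 280.] funnel_mouth 7661 mean [0.4364 0.3728 0.1089] med z 0.1348 max z 0.1941
   rect [443.7 399.7] [268.6 216.6] 83.9
   axis 79.5
scene 0.68 [354.0, 269.6]
scene 0.6 [281.0, 332.2]
scene 0.59 [116.0, 339.0]
```

View pics/fix.png

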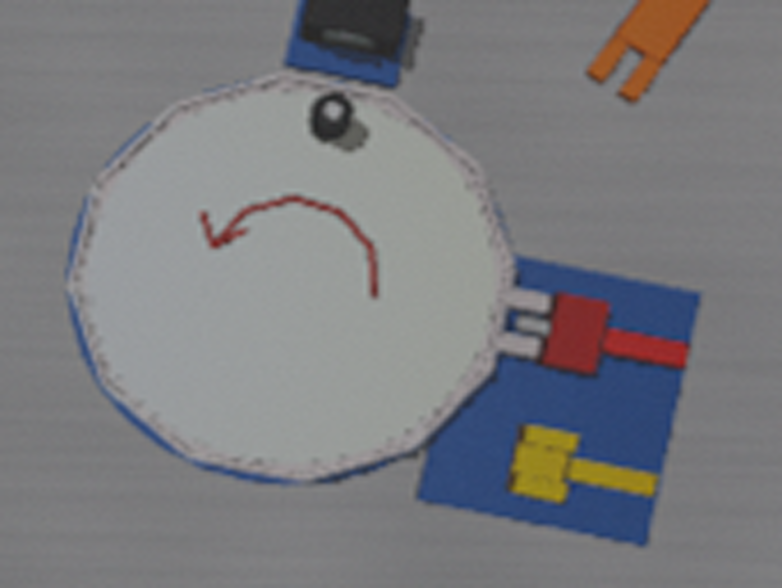

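View pics/screws.png

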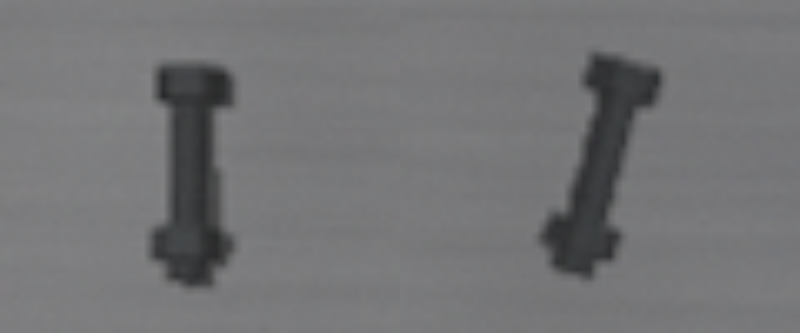

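Both black screws fit the description: hex head and nut, each about 88 x 26 mm. Next I'll measure the fixture geometry.

```bash
python3 - <<'E'
from h import *
from scipy.optimize import least_squares
p,d,P=load('top0'); X=cloud(P,d)
H=cv2.cvtColor(p,cv2.COLOR_RGB2HSV); h,s,v=[H[...,i].astype(int) for i in range(3)]
U,V=np.meshgrid(np.arange(560),np.arange(420))
def prt(m,n):
    q=X[m]; q=q[~np.isnan(q).any(1)]; r=cv2.minAreaRect((q[:,:2]*1000).astype(np.float32))
    print(n,len(q),q.mean(0).round(4),'z',np.percentile(q[:,2],[5,50,95]).round(4),np.round(r[0],1),np.round(r[1],1),round(r[2],1))
# dial : white, z .05-.068
m=(abs(U-293)<60)&(abs(V-246)<60)&(X[...,2]>.050)&(X[...,2]<.075)&(s<60)&(v>90)
m=m.astype(np.uint8); n,l,st,c=cv2.connectedComponentsWithStats(m); k=1+np.argmax(st[1:,4]); m=l==k
m[:, 340:]=False
ct,_=cv2.findContours(m.astype(np.uint8),cv2.RETR_EXTERNAL,cv2.CHAIN_APPROX_NONE); ct=max(ct,key=len)[:,0]
q=np.array([w(P,1.0,a,b) for a,b in ct]); C=-P['R'].T@P['t']; 
q=C+(q-C)*((0.061-C[2])/(q[:,2]-C[2]))[:,None]
q=q[ct[:,0]<335]
f=least_squares(lambda a:np.hypot(q[:,0]-a[0],q[:,1]-a[1])-a[2],[.54,.02,.128],loss='soft_l1',f_scale=.002); print('dial',f.x, np.abs(f.fun).mean()); dc=f.x[:2]
prt(m,'dialmask')
# crank
m=(abs(U-302)<12)&(abs(V-208)<14)&(X[...,2]>.115); prt(m,'crank top'); 
cr=X[m][:,:2].mean(0); print('yaw crank',np.degrees(np.arctan2(*(cr-dc)[::-1])),np.linalg.norm(cr-dc))
red=(h<8)|(h>172)
box=(U>335)&(U<390)&(V>240)&(V<312)
mr=box&red&(s>130)
prt(mr,'red');prt(mr&(U>362),'redhandle');prt(mr&(U<360),'redblock')
my=box&(h>18)&(h<35)&(s>130); prt(my,'yel');prt(my&(U>357),'yledge');prt(my&(U<354),'ycheek')
prt((U>290)&(U<325)&(V>170)&(V<198)&(X[...,2]>.07)&(X[...,2]<.085),'sensor')
# predict
for yaw in (-10,-12,-14):
    a=np.radians(yaw);R=np.array([[np.cos(a),-np.sin(a)],[np.sin(a),np.cos(a)]])
    print(yaw,(np.array([X[mr&(U>362)][:,:2].mean(0),X[mr&(U<360)][:,:2].mean(0),X[my&(U>357)][:,:2].mean(0),X[my&(U<354)][:,:2].mean(0)])-dc)@R)
# funnel rim
m=(X[...,2]>.175)&(X[...,2]<.2)&(U<230)&(U>90)&(V>220)&(V<340)
q=X[m]; prt(m,'funnel')
f=least_squares(lambda a:np.hypot(q[:,0]-a[0],q[:,1]-a[1])-a[2],[.44,.39,.105],loss='soft_l1',f_scale=.002); print('funnel',f.x,np.abs(f.fun).mean())
E
```

```text
dial [0.53903065 0.0175521  0.12719679] 0.0013078432658598638
dialmask 6703 [0.5362 0.0181 0.0566] z [0.0516 0.0564 0.0622] [539.1  18.1] [254.1 253.6] 18.9
crank top 68 [ 0.636  -0.001   0.1311] z [0.125  0.1314 0.1362] [635.9  -0.7] [21.2 20.7] 1.6
yaw crank -10.850492813419168 0.09872928010739002
red 298 [ 0.5005 -0.1637  0.0606] z [0.0498 0.0627 0.0704] [ 498.1 -176.9] [87.6 44.2] 78.5
redhandle 94 [ 0.4947 -0.1933  0.0539] z [0.0458 0.0558 0.0606] [ 494.6 -196.3] [48.3 14.4] 78.3
redblock 176 [ 0.5026 -0.1476  0.0644] z [0.058  0.0648 0.0706] [ 503.2 -152. ] [36.7 44.2] 78.5
yel 274 [ 0.4179 -0.1457  0.0419] z [0.0276 0.0366 0.061 ] [ 413.9 -160.3] [89.4 43.1] 77.1
yledge 67 [ 0.4114 -0.18    0.0355] z [0.0306 0.0355 0.0411] [ 410.8 -182.8] [44.2 12. ] 78.5
ycheek 184 [ 0.42   -0.1321  0.0447] z [0.0275 0.0396 0.0614] [ 419.7 -133.7] [36.4 43.3] 81.2
sensor 296 [ 0.7087 -0.0163  0.0782] z [0.0731 0.0781 0.0828] [708.4 -16.3] [59.8 40. ] 78.2
-10 [[-0.00700285 -0.21533576]
 [-0.00717078 -0.16897596]
 [-0.09138406 -0.21675295]
 [-0.09122535 -0.16806145]]
-12 [[ 0.00051652 -0.21544898]
 [-0.00126924 -0.16912328]
 [-0.08376382 -0.21981017]
 [-0.08530452 -0.17114279]]
-14 [[ 0.00803527 -0.21529971]
 [ 0.00463385 -0.16906455]
 [-0.07604153 -0.22259958]
 [-0.07927976 -0.17401562]]
funnel 1107 [0.4373 0.3856 0.1816] z [0.1757 0.1814 0.188 ] [438.9 372.9] [213.6 213.2] 41.4
funnel [0.43884377 0.37252542 0.10234087] 0.0026199920428863948
```

View pics/wrist0.png

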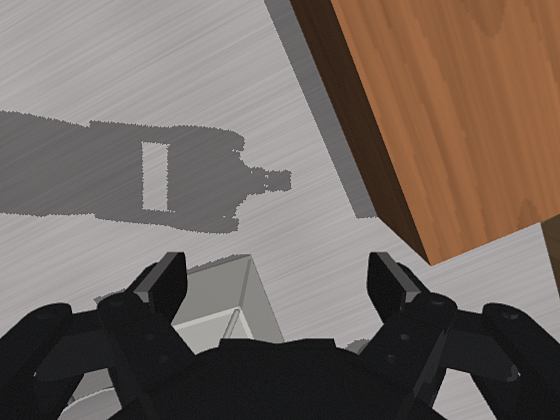

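The wrist view shows only the shadow, bin edge and wooden box, with no screw. I'm moving toward the left screw.

Request:
jog_arm --moves '[{"linear": [0, 0, 0.25], "claw": 1}, {"linear": [0.183, -0.14, 0], "claw": 1}, {"linear": [0.183, -0.14, 0], "claw": 1}, {"linear": [0.183, -0.14, 0], "claw": 1}, {"linear": [0.183, -0.14, 0], "claw": 1}]'

```text
invalid input
```

Request:
jog_arm --moves '[{"linear": [0.183, -0.14, 0], "delta_rot": [0, 0, 0.283], "claw": 1}, {"linear": [0.183, -0.14, 0], "delta_rot": [0, 0, 0.283], "claw": 1}, {"linear": [0.183, -0.14, 0], "delta_rot": [0, 0, 0.283], "claw": 1}, {"linear": [0.183, -0.14, 0], "claw": 1}, {"linear": [0.183, -0.14, 0], "claw": 1}]'

```text
invalid input
```

Request:
jog_arm --moves '[{"linear": [0, 0, 0], "claw": 1}, {"linear": [0, 0, 0], "claw": 1}]'

```text
invalid input
```

Request:
jog_arm --moves '[{"linear": [0, 0, 0.25], "delta_rot": [0, 0, 0], "claw": 1}]'

```text
time_s: 0.75
ee_pos: [0.268, 0.5626, 0.2843]
orientation: [[-0.903, 0.43, -0.006], [0.43, 0.903, -0.009], [0.001, -0.011, -1.0]]
ft_force: [0.1, 0.1, 0.3]
grip_width: 0.0853
```

Request:
jog_arm --moves '[{"linear": [0.183, -0.14, 0], "delta_rot": [0, 0, 0], "claw": 1}, {"linear": [0.183, -0.14, 0], "delta_rot": [0, 0, 0], "claw": 1}, {"linear": [0.183, -0.14, 0], "delta_rot": [0, 0, 0], "claw": 1}, {"linear": [0.183, -0.14, 0], "delta_rot": [0, 0, 0], "claw": 1}, {"linear": [0.183, -0.14, 0], "delta_rot": [0, 0, 0.283], "claw": 1}]'

```text
time_s: 1.25
ee_pos: [0.453, 0.4231, 0.2895]
orientation: [[-0.956, 0.292, 0.0], [0.292, 0.956, 0.0], [-0.0, 0.0, -1.0]]
ft_force: [0.4, 1.3, -0.7]
grip_width: 0.0854
```

Request:
jog_arm --moves '[{"linear": [0.183, -0.14, 0], "delta_rot": [0, 0, 0.283], "claw": 1}, {"linear": [0.183, -0.14, 0], "delta_rot": [0, 0, 0.283], "claw": 1}, {"linear": [0.183, -0.14, 0], "delta_rot": [0, 0, 0], "claw": 1}, {"linear": [0.183, -0.14, 0], "delta_rot": [0, 0, 0], "claw": 1}, {"linear": [0, 0, 0], "delta_rot": [0, 0, 0], "claw": 1}]'

```text
time_s: 1.75
ee_pos: [0.6017, 0.3086, 0.2885]
orientation: [[-1.0, 0.006, 0.0], [0.006, 1.0, -0.001], [-0.0, -0.001, -1.0]]
ft_force: [-0.8, -1.1, -0.4]
grip_width: 0.0855
```

```bash
python3 - <<'E'
from h import *
s=arm.state(); print(s['time_s'],s['ee_pos'],s['orientation'],s['joints'])
p,d,P=snap('wrist','w1');snap('top','top1')
E
```

```text
1.75 [0.60174379 0.30860753 0.28851474] [[-9.99983063e-01  5.81219722e-03  3.03474697e-04]
 [ 5.81197668e-03  9.99982849e-01 -7.22608320e-04]
 [-3.07669434e-04 -7.20832294e-04 -9.99999693e-01]] [ 3.76564813e-01  5.27697379e-01  1.35716745e+00 -8.23878389e-04
  1.25671143e+00 -1.18816487e+00]
```

View pics/w1.png

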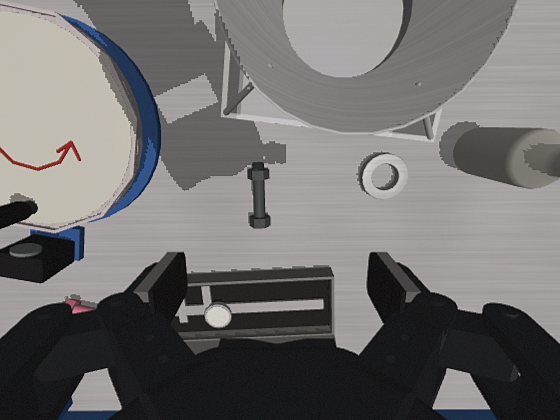

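View pics/top1.png

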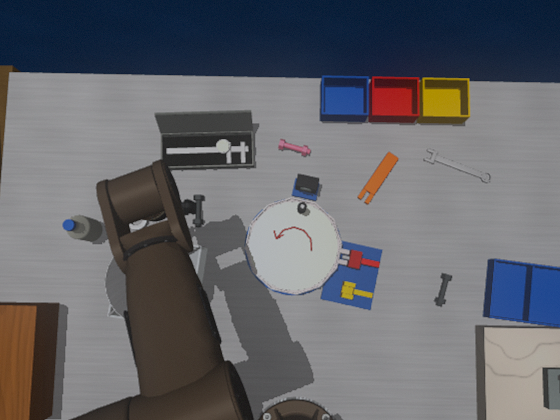

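Wrist view: the screw is at (259,195) with its head at the bottom, and the ring gauge is at (382,175), clear of it. Measuring the screw with the wrist camera.

```bash
cat >> h.py <<'E'
def screw(X,p,box,zlo=.008,zhi=.04):
    u0,v0,u1,v1=box
    m=np.zeros(p.shape[:2],bool); m[v0:v1,u0:u1]=1
    m&=(X[...,2]>zlo)&(X[...,2]<zhi)&(p.max(-1)<95)
    n,l,st,c=cv2.connectedComponentsWithStats(m.astype(np.uint8)); k=1+np.argmax(st[1:,4]); m=l==k
    q=X[m]; r=cv2.minAreaRect((q[:,:2]*1000).astype(np.float32)); 
    b=cv2.boxPoints(r); e=b[1]-b[0]; f=b[2]-b[1]; a=e if np.linalg.norm(e)>np.linalg.norm(f) else f
    print('screw n',len(q),'ctr',np.round(r[0],1),'size',np.round(r[1],1),'axis deg',np.degrees(np.arctan2(a[1],a[0])).round(1),'z',np.percentile(q[:,2],[5,50,95,99]).round(4),'mean',q.mean(0).round(4))
    return m,r
E
python3 - <<'E'
from h import *
p,d,P=load('w1'); X=cloud(P,d); screw(X,p,(235,150,285,240))
E
```

```text
screw n 966 ctr [628.8 284.7] size [89.9 29.2] axis deg 0.5 z [0.0141 0.0201 0.0266 0.0273] mean [0.6287 0.2856 0.0205]
```

Request:
jog_arm --moves '[{"linear": [0.16, -0.12, -0.1], "delta_rot": [0, 0, 0], "claw": 1}, {"linear": [0, 0, -0.25], "delta_rot": [0, 0, 0], "claw": 1}, {"linear": [0, 0, -0.25], "delta_rot": [0, 0, 0], "claw": 1}, {"linear": [0, 0, -0.25], "delta_rot": [0, 0, 0], "claw": 1}, {"linear": [0, 0, -0.25], "delta_rot": [0, 0, 0], "claw": 1}]'

```text
time_s: 2.35
ee_pos: [0.629, 0.2896, 0.0681]
orientation: [[-1.0, -0.0, 0.001], [-0.0, 1.0, 0.0], [-0.001, 0.0, -1.0]]
ft_force: [0.6, 0.6, -0.3]
grip_width: 0.0854
```

Request:
jog_arm --moves '[{"linear": [0, 0, 0], "delta_rot": [0, 0, 0], "claw": 1}, {"linear": [0, 0, 0], "delta_rot": [0, 0, 0], "claw": 1}]'

```text
time_s: 2.55
ee_pos: [0.6299, 0.2894, 0.0703]
orientation: [[-1.0, -0.0, -0.0], [-0.0, 1.0, 0.0], [0.0, 0.0, -1.0]]
ft_force: [0.6, 0.4, 0.5]
grip_width: 0.0858
```

```bash
python3 - <<'E'
from h import *
p,d,P=snap('wrist','w2')
E
```

```text
(no output)
```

View pics/w2.png

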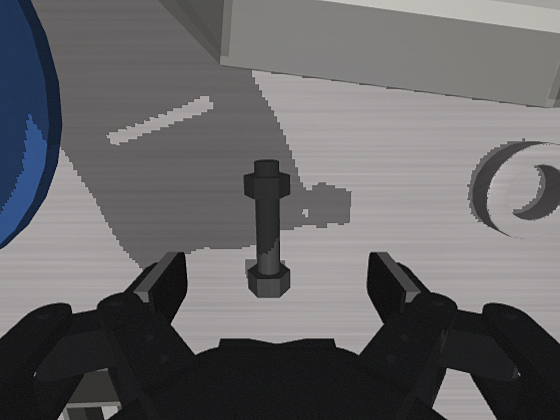

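Request:
jog_arm --moves '[{"linear": [0.02, -0.025, -0.2], "delta_rot": [0, 0, 0], "claw": 1}, {"linear": [0, 0, -0.09], "delta_rot": [0, 0, 0], "claw": 1}, {"linear": [0, 0, 0], "delta_rot": [0, 0, 0], "claw": 1}, {"linear": [0, 0, 0], "delta_rot": [0, 0, 0], "claw": -1}, {"linear": [0, 0, 0], "delta_rot": [0, 0, 0], "claw": -1}]'

```text
time_s: 3.1
ee_pos: [0.6348, 0.2839, 0.0134]
orientation: [[-1.0, 0.001, 0.002], [0.001, 1.0, 0.001], [-0.002, 0.001, -1.0]]
ft_force: [-0.0, -0.6, 0.6]
grip_width: 0.0592
```

Request:
jog_arm --moves '[{"linear": [0, 0, 0], "delta_rot": [0, 0, 0], "claw": -1}, {"linear": [0, 0, 0], "delta_rot": [0, 0, 0], "claw": -1}, {"linear": [0, 0, 0], "delta_rot": [0, 0, 0], "claw": -1}, {"linear": [0, 0, 0], "delta_rot": [0, 0, 0], "claw": -1}, {"linear": [0, 0, 0], "delta_rot": [0, 0, 0], "claw": -1}]'

```text
time_s: 3.6
ee_pos: [0.6343, 0.2835, 0.0122]
orientation: [[-1.0, 0.001, 0.001], [0.001, 1.0, 0.0], [-0.001, 0.0, -1.0]]
ft_force: [-1.1, -0.2, 5.7]
grip_width: 0.0137
```

Request:
jog_arm --moves '[{"linear": [0, 0, 0.2], "delta_rot": [0, 0, 0], "claw": -1}, {"linear": [0, 0, 0.25], "delta_rot": [0, 0, 0], "claw": -1}, {"linear": [0, 0, 0.25], "delta_rot": [0, 0, 0], "claw": -1}, {"linear": [0, 0, 0], "delta_rot": [0, 0, 0], "claw": -1}]'

```text
time_s: 4.0
ee_pos: [0.6364, 0.2843, 0.1587]
orientation: [[-1.0, 0.001, 0.01], [0.001, 1.0, 0.004], [-0.01, 0.004, -1.0]]
ft_force: [2.1, -0.0, -2.5]
grip_width: 0.0138
```

```bash
python3 - <<'E'
from h import *
p,d,P=snap('wrist','w3');print(arm.state()['grip_width'])
E
```

```text
0.013303414571560283
```

View pics/w3.png

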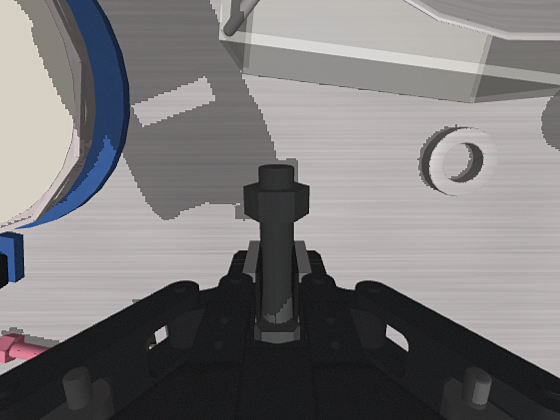

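Request:
jog_arm --moves '[{"linear": [-0.107, -0.21, 0], "delta_rot": [0, 0, 0], "claw": -1}, {"linear": [-0.107, -0.21, 0], "delta_rot": [0, 0, 0], "claw": -1}, {"linear": [-0.107, -0.21, 0], "delta_rot": [0, 0, 0], "claw": -1}, {"linear": [-0.107, -0.21, 0], "delta_rot": [0, 0, 0], "claw": -1}, {"linear": [-0.107, -0.21, 0], "delta_rot": [0, 0, 0], "claw": -1}]'

```text
time_s: 4.55
ee_pos: [0.5251, 0.072, 0.1498]
orientation: [[-1.0, 0.001, -0.003], [0.001, 1.0, 0.0], [0.003, 0.0, -1.0]]
ft_force: [1.0, -1.8, -3.1]
grip_width: 0.0136
```

Request:
jog_arm --moves '[{"linear": [0, 0, 0], "delta_rot": [0, 0, 0], "claw": -1}, {"linear": [0, 0, -0.2], "delta_rot": [0, 0, 0], "claw": -1}, {"linear": [0, 0, -0.1], "delta_rot": [0, 0, 0], "claw": -1}, {"linear": [0, 0, 0], "delta_rot": [0, 0, 0], "claw": -1}]'

```text
time_s: 4.95
ee_pos: [0.5254, 0.0734, 0.0881]
orientation: [[-1.0, 0.001, -0.006], [0.001, 1.0, 0.0], [0.006, 0.0, -1.0]]
ft_force: [0.3, -0.5, -1.3]
grip_width: 0.0143
```

```bash
python3 - <<'E'
from h import *
p,d,P=snap('wrist','w4');print(arm.state()['grip_width']); p,d,P=snap('scene','s4')
E
```

```text
0.014478356454539473
```

View pics/s4.png

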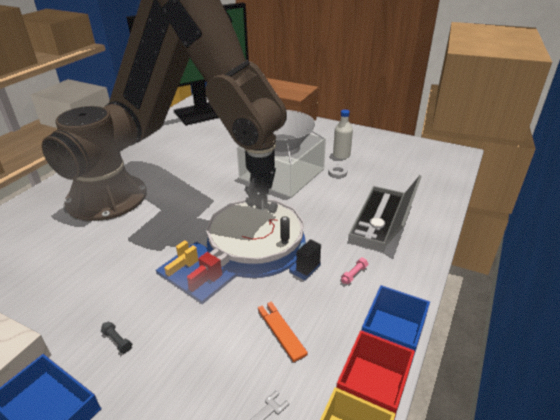

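View pics/w4.png

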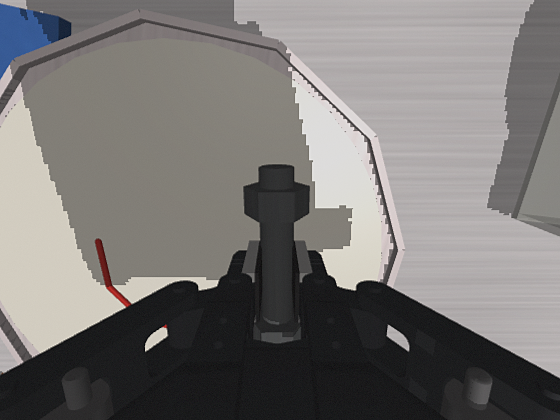

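Request:
jog_arm --moves '[{"linear": [0, 0, -0.06], "delta_rot": [0, 0, 0], "claw": -1}, {"linear": [0, 0, -0.035], "delta_rot": [0, 0, 0], "claw": -1}, {"linear": [0, 0, 0], "delta_rot": [0, 0, 0], "claw": -1}, {"linear": [0, 0, 0], "delta_rot": [0, 0, 0], "claw": -1}]'

```text
time_s: 5.45
ee_pos: [0.5271, 0.0735, 0.0724]
orientation: [[-1.0, 0.001, -0.0], [0.001, 1.0, 0.0], [0.0, 0.0, -1.0]]
ft_force: [-1.3, 0.3, -2.9]
grip_width: 0.0136
```

Request:
jog_arm --moves '[{"linear": [0, 0, 0], "delta_rot": [0, 0, 0], "claw": 0}, {"linear": [0, 0, 0], "delta_rot": [0, 0, 0], "claw": 0}, {"linear": [0, 0, 0], "delta_rot": [0, 0, 0], "claw": 0}, {"linear": [0, 0, 0], "delta_rot": [0, 0, 0], "claw": 0}, {"linear": [0, 0, 0.1], "delta_rot": [0, 0, 0], "claw": 0}]'

```text
time_s: 5.95
ee_pos: [0.5262, 0.0733, 0.091]
orientation: [[-1.0, 0.001, -0.003], [0.001, 1.0, 0.0], [0.003, 0.0, -1.0]]
ft_force: [0.2, 0.1, 1.2]
grip_width: 0.0429
```

Request:
jog_arm --moves '[{"linear": [0, 0, 0.25], "delta_rot": [0, 0, 0], "claw": 0}, {"linear": [0, 0, 0.25], "delta_rot": [0, 0, 0], "claw": 0}, {"linear": [0, 0, 0.25], "delta_rot": [0, 0, 0], "claw": 0}, {"linear": [-0.048, -0.236, 0], "delta_rot": [0, 0, 0], "claw": 0}, {"linear": [-0.048, -0.236, 0], "delta_rot": [0, 0, -0.265], "claw": 0}]'

```text
time_s: 6.45
ee_pos: [0.5079, -0.0213, 0.2441]
orientation: [[-0.991, 0.137, 0.004], [0.137, 0.991, -0.001], [-0.004, -0.0, -1.0]]
ft_force: [1.6, -0.6, -0.8]
grip_width: 0.0428
```

Request:
jog_arm --moves '[{"linear": [-0.048, -0.236, 0], "delta_rot": [0, 0, -0.265], "claw": 1}, {"linear": [-0.048, -0.236, 0], "delta_rot": [0, 0, 0], "claw": 1}, {"linear": [-0.048, -0.236, 0], "delta_rot": [0, 0, 0], "claw": 1}, {"linear": [-0.048, -0.236, 0], "delta_rot": [0, 0, 0], "claw": 1}, {"linear": [-0.048, -0.236, 0], "delta_rot": [0, 0, 0], "claw": 1}]'

```text
time_s: 6.95
ee_pos: [0.4591, -0.2589, 0.2426]
orientation: [[-0.961, 0.275, 0.0], [0.275, 0.961, -0.0], [-0.0, -0.0, -1.0]]
ft_force: [1.2, 0.1, 0.3]
grip_width: 0.0857
```

Request:
jog_arm --moves '[{"linear": [-0.048, -0.236, 0], "delta_rot": [0, 0, 0], "claw": 1}, {"linear": [0, 0, 0], "delta_rot": [0, 0, 0], "claw": 1}, {"linear": [0, 0, 0], "delta_rot": [0, 0, 0], "claw": 1}]'

```text
time_s: 7.25
ee_pos: [0.4497, -0.3048, 0.2421]
orientation: [[-0.961, 0.277, -0.0], [0.277, 0.961, 0.001], [0.0, 0.0, -1.0]]
ft_force: [0.6, 0.2, -0.1]
grip_width: 0.0852
```

```bash
python3 - <<'E'
from h import *
p,d,P=snap('wrist','w5');print(arm.state()['ee_pos']); snap('top','top5')
E
```

```text
[ 0.45007324 -0.30388133  0.24220663]
```

View pics/w5.png

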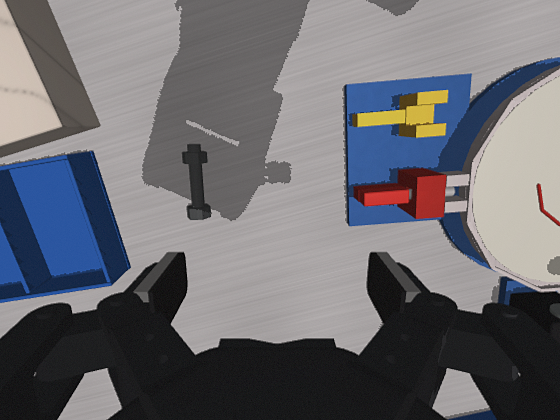

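View pics/top5.png

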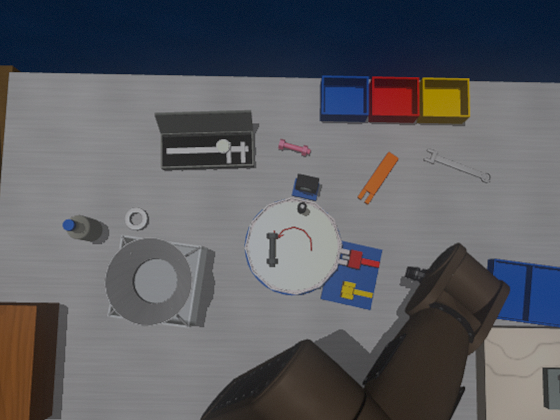

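The top view shows screw 1 lying on the dial at (272,249), and no third screw anywhere. Wrist: screw 2 is at (196,182), with the pin and notch also in view. Measuring all three.

```bash
python3 - <<'E'
from h import *
p,d,P=load('w5'); X=cloud(P,d); screw(X,p,(165,130,225,230))
H=cv2.cvtColor(p,cv2.COLOR_RGB2HSV); h,s,v=[H[...,i].astype(int) for i in range(3)]
U,V=np.meshgrid(np.arange(560),np.arange(420))
def prt(m,n):
    q=X[m]; q=q[~np.isnan(q).any(1)]; r=cv2.minAreaRect((q[:,:2]*1000).astype(np.float32))
    print(n,len(q),q.mean(0).round(4),'z',np.percentile(q[:,2],[5,50,95]).round(4),np.round(r[0],1),np.round(r[1],1),round(r[2],1))
red=((h<8)|(h>172))&(s>130)&(U>340)&(U<450)&(V>150)&(V<225)
yel=(h>18)&(h<35)&(s>130)&(U>345)&(U<455)&(V>80)&(V<145)
z=X[...,2]
prt(red&(z>.05)&(z<.0585)&(U<412),'handle top'); prt(red&(z>.061),'redblock top')
prt(yel&(abs(z-.035)<.004)&(U<408),'yledge top'); prt(yel&(z>.053),'cheeks top')
a=np.radians(-11.7);R=np.array([[np.cos(a),-np.sin(a)],[np.sin(a),np.cos(a)]]);dc=np.array([.539,.0175])
for n,m in dict(h=red&(z>.05)&(z<.0585)&(U<412),b=red&(z>.061),l=yel&(abs(z-.035)<.004)&(U<408),c=yel&(z>.053)).items():
    q=(X[m][:,:2]-dc)@R; print(n,np.percentile(q,[1,50,99],axis=0).round(4).tolist())
    ev,E=np.linalg.eigh(np.cov(X[m][:,:2].T)); print(np.degrees(np.arctan2(E[1,1],E[0,1])))
p,d,P=load('top5'); X=cloud(P,d); screw(X,p,(255,225,290,275),.058,.1)
E
```

```text
screw n 1278 ctr [ 424.9 -398.3] size [30. 90.] axis deg -15.2 z [0.0141 0.0202 0.0266 0.0273] mean [ 0.4254 -0.3965  0.0206]
handle top 710 [ 0.4951 -0.19    0.0545] z [0.0515 0.0547 0.056 ] [ 495.8 -189.5] [53.7 44. ] 78.9
redblock top 1277 [ 0.5032 -0.1496  0.0648] z [0.0633 0.0648 0.0661] [ 503.8 -149.1] [31.3 46.4] 78.2
yledge top 709 [ 0.413  -0.1714  0.0346] z [0.0323 0.0348 0.0361] [ 413.3 -172.8] [56.3 42.8] 79.5
cheeks top 764 [ 0.42   -0.133   0.0577] z [0.0562 0.0578 0.059 ] [ 420.8 -132.4] [31.2 43.5] 78.5
h [[-0.0147, -0.238], [-0.0011, -0.2123], [0.0162, -0.1848]]
76.36723310209938
b [[-0.0235, -0.1854], [-0.0013, -0.171], [0.0221, -0.1553]]
168.95970477508496
l [[-0.1023, -0.2394], [-0.0852, -0.2103], [-0.0669, -0.1841]]
77.72632678253991
c [[-0.1069, -0.1859], [-0.0958, -0.1716], [-0.0639, -0.1558]]
168.1898081680266
screw n 226 ctr [524.8  71.9] size [87.9 29.5] axis deg 1.3 z [0.0678 0.076  0.085  0.0886] mean [0.5259 0.0732 0.076 ]
```

Request:
jog_arm --moves '[{"linear": [-0.053, -0.237, 0], "delta_rot": [0, 0, 0.02], "claw": 1}, {"linear": [-0.053, -0.237, 0], "delta_rot": [0, 0, 0], "claw": 1}, {"linear": [0, 0, -0.25], "delta_rot": [0, 0, 0], "claw": 1}, {"linear": [0, 0, -0.25], "delta_rot": [0, 0, 0], "claw": 1}, {"linear": [0, 0, -0.25], "delta_rot": [0, 0, 0], "claw": 1}]'

```text
time_s: 7.85
ee_pos: [0.4297, -0.3979, 0.0913]
orientation: [[-0.965, 0.264, 0.001], [0.264, 0.965, -0.001], [-0.001, -0.001, -1.0]]
ft_force: [0.9, -0.4, 0.0]
grip_width: 0.0856
```

Request:
jog_arm --moves '[{"linear": [0, 0, 0], "delta_rot": [0, 0, 0], "claw": 1}, {"linear": [0, 0, 0], "delta_rot": [0, 0, 0], "claw": 1}]'

```text
time_s: 8.05
ee_pos: [0.4299, -0.3983, 0.0932]
orientation: [[-0.965, 0.264, -0.0], [0.264, 0.965, 0.001], [0.001, 0.001, -1.0]]
ft_force: [0.9, -0.6, 0.7]
grip_width: 0.0852
```

```bash
python3 - <<'E'
from h import *
p,d,P=snap('wrist','w6');print(arm.state()['ee_pos']); X=cloud(P,d); screw(X,p,(235,130,320,310))
E
```

```text
[ 0.43029019 -0.39899224  0.09451801]
screw n 3538 ctr [ 425.  -400.2] size [30.  90.2] axis deg -16.2 z [0.0149 0.0215 0.0277 0.0283] mean [ 0.4243 -0.3999  0.0218]
```

View pics/w6.png

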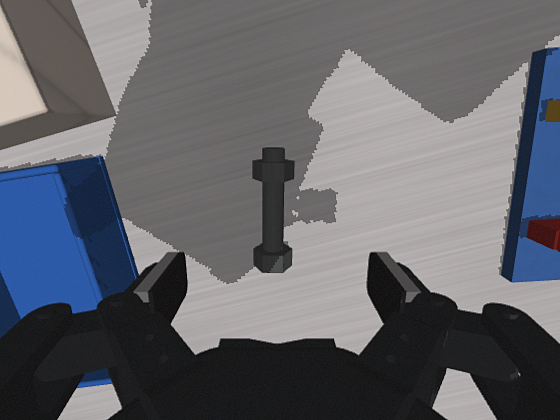

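Request:
jog_arm --moves '[{"linear": [-0.005, -0.012, -0.2], "delta_rot": [0, 0, 0], "claw": 1}, {"linear": [0, 0, -0.2], "delta_rot": [0, 0, 0], "claw": 1}, {"linear": [0, 0, 0], "delta_rot": [0, 0, 0], "claw": 1}, {"linear": [0, 0, 0], "delta_rot": [0, 0, 0], "claw": -1}, {"linear": [0, 0, 0], "delta_rot": [0, 0, 0], "claw": -1}]'

```text
time_s: 8.6
ee_pos: [0.4292, -0.4023, 0.0154]
orientation: [[-0.964, 0.265, 0.003], [0.265, 0.964, -0.003], [-0.003, -0.002, -1.0]]
ft_force: [-0.3, -0.8, 0.8]
grip_width: 0.0591
```

Request:
jog_arm --moves '[{"linear": [0, 0, 0], "delta_rot": [0, 0, 0], "claw": -1}, {"linear": [0, 0, 0], "delta_rot": [0, 0, 0], "claw": -1}, {"linear": [0, 0, 0], "delta_rot": [0, 0, 0], "claw": -1}, {"linear": [0, 0, 0], "delta_rot": [0, 0, 0], "claw": -1}, {"linear": [0, 0, 0], "delta_rot": [0, 0, 0], "claw": -1}]'

```text
time_s: 9.1
ee_pos: [0.4284, -0.4017, 0.0135]
orientation: [[-0.964, 0.265, 0.001], [0.265, 0.964, -0.001], [-0.001, -0.001, -1.0]]
ft_force: [-1.0, 1.7, 10.5]
grip_width: 0.0135
```

Request:
jog_arm --moves '[{"linear": [0, 0, 0.2], "delta_rot": [0, 0, 0], "claw": -1}, {"linear": [0, 0, 0.25], "delta_rot": [0, 0, 0], "claw": -1}, {"linear": [0, 0, 0.25], "delta_rot": [0, 0, 0], "claw": -1}, {"linear": [0, 0, 0.2], "delta_rot": [0, 0, 0.265], "claw": -1}, {"linear": [0, 0, 0], "delta_rot": [0, 0, 0.265], "claw": -1}]'

```text
time_s: 9.6
ee_pos: [0.4292, -0.4026, 0.1981]
orientation: [[-1.0, -0.015, 0.006], [-0.015, 1.0, -0.007], [-0.006, -0.007, -1.0]]
ft_force: [0.5, 0.2, -3.7]
grip_width: 0.0135
```

Request:
jog_arm --moves '[{"linear": [0.061, 0.228, 0], "delta_rot": [0, 0, 0], "claw": -1}, {"linear": [0.061, 0.228, 0], "delta_rot": [0, 0, 0], "claw": -1}, {"linear": [0.061, 0.228, 0], "delta_rot": [0, 0, 0], "claw": -1}, {"linear": [0.061, 0.228, 0], "delta_rot": [0, 0, 0], "claw": -1}, {"linear": [0.061, 0.228, 0], "delta_rot": [0, 0, 0], "claw": -1}]'

```text
time_s: 10.1
ee_pos: [0.489, -0.1716, 0.1924]
orientation: [[-1.0, -0.009, -0.0], [-0.009, 1.0, 0.0], [0.0, 0.0, -1.0]]
ft_force: [0.3, -0.6, -2.0]
grip_width: 0.0136
```

Request:
jog_arm --moves '[{"linear": [0.061, 0.228, 0], "delta_rot": [0, 0, 0], "claw": -1}, {"linear": [0.061, 0.228, 0], "delta_rot": [0, 0, 0], "claw": -1}, {"linear": [0.061, 0.228, 0], "delta_rot": [0, 0, 0], "claw": -1}, {"linear": [0, 0, -0.25], "delta_rot": [0, 0, 0], "claw": -1}, {"linear": [0, 0, -0.22], "delta_rot": [0, 0, 0], "claw": -1}]'

```text
time_s: 10.6
ee_pos: [0.526, -0.0349, 0.0978]
orientation: [[-1.0, -0.012, 0.002], [-0.012, 1.0, -0.0], [-0.002, -0.0, -1.0]]
ft_force: [0.2, -1.2, -3.1]
grip_width: 0.0136
```

Request:
jog_arm --moves '[{"linear": [0, 0, 0], "delta_rot": [0, 0, 0], "claw": -1}, {"linear": [0, 0, 0], "delta_rot": [0, 0, 0], "claw": -1}]'

```text
time_s: 10.8
ee_pos: [0.5257, -0.0368, 0.0988]
orientation: [[-1.0, -0.009, -0.001], [-0.009, 1.0, 0.0], [0.001, 0.0, -1.0]]
ft_force: [0.2, 0.4, -1.7]
grip_width: 0.0136
```

```bash
python3 - <<'E'
from h import *
p,d,P=snap('wrist','w7');print(arm.state()['ee_pos'])
E
```

```text
[ 0.52637483 -0.03698744  0.09986611]
```

View pics/w7.png

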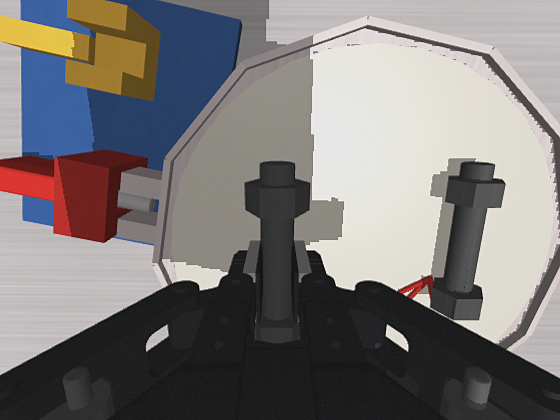

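The second screw is still held and over the dial, and the first lies at right (465,240) with plenty of room. Lowering.

Request:
jog_arm --moves '[{"linear": [0, 0, -0.1], "delta_rot": [0, 0, 0], "claw": -1}, {"linear": [0, 0, -0.045], "delta_rot": [0, 0, 0], "claw": -1}, {"linear": [0, 0, 0], "delta_rot": [0, 0, 0], "claw": -1}, {"linear": [0, 0, 0], "delta_rot": [0, 0, 0], "claw": -1}]'

```text
time_s: 11.25
ee_pos: [0.5261, -0.0369, 0.0704]
orientation: [[-1.0, -0.009, 0.001], [-0.009, 1.0, -0.0], [-0.001, -0.0, -1.0]]
ft_force: [-0.6, 0.3, -2.5]
grip_width: 0.0133
```

Request:
jog_arm --moves '[{"linear": [0, 0, 0], "delta_rot": [0, 0, 0], "claw": 0}, {"linear": [0, 0, 0], "delta_rot": [0, 0, 0], "claw": 0}, {"linear": [0, 0, 0], "delta_rot": [0, 0, 0], "claw": 0}, {"linear": [0, 0, 0], "delta_rot": [0, 0, 0], "claw": 0}, {"linear": [0, 0, 0.1], "delta_rot": [0, 0, 0], "claw": 0}]'

```text
time_s: 11.75
ee_pos: [0.5248, -0.0365, 0.088]
orientation: [[-1.0, -0.009, -0.003], [-0.009, 1.0, 0.001], [0.003, 0.001, -1.0]]
ft_force: [0.1, 0.7, 0.9]
grip_width: 0.0428
```

Request:
jog_arm --moves '[{"linear": [0, 0, 0.25], "delta_rot": [0, 0, 0], "claw": 0}, {"linear": [0, 0, 0.25], "delta_rot": [0, 0, 0], "claw": 0}, {"linear": [-0.05, -0.24, 0.1], "delta_rot": [0, 0, -0.2], "claw": 0}, {"linear": [-0.05, -0.24, 0], "delta_rot": [0, 0, -0.2], "claw": 0}, {"linear": [-0.07, -0.23, 0], "delta_rot": [0, 0, 0], "claw": 0}]'

```text
time_s: 12.25
ee_pos: [0.4922, -0.1774, 0.2093]
orientation: [[-0.98, 0.201, 0.002], [0.201, 0.98, -0.001], [-0.002, -0.001, -1.0]]
ft_force: [0.7, 0.3, -0.6]
grip_width: 0.0432
```

Request:
jog_arm --moves '[{"linear": [0, 0, 0], "delta_rot": [0, 0, 0], "claw": 0}, {"linear": [0, 0, 0], "delta_rot": [0, 0, 0], "claw": 0}]'

```text
time_s: 12.45
ee_pos: [0.4919, -0.1767, 0.2082]
orientation: [[-0.98, 0.201, -0.0], [0.201, 0.98, 0.0], [0.0, 0.0, -1.0]]
ft_force: [0.7, -0.1, -0.3]
grip_width: 0.0427
```

```bash
python3 - <<'E'
from h import *
p,d,P=snap('wrist','w8');print(arm.state()['ee_pos'],arm.state()['orientation']);snap('top','top8');snap('scene','s8')
E
```

```text
[ 0.49213869 -0.17576718  0.20817322] [[-9.79900297e-01  1.99487788e-01 -1.76627777e-04]
 [ 1.99487710e-01  9.79900253e-01  3.84406583e-04]
 [ 2.49762022e-04  3.41445054e-04 -9.99999911e-01]]
```

View pics/w8.png

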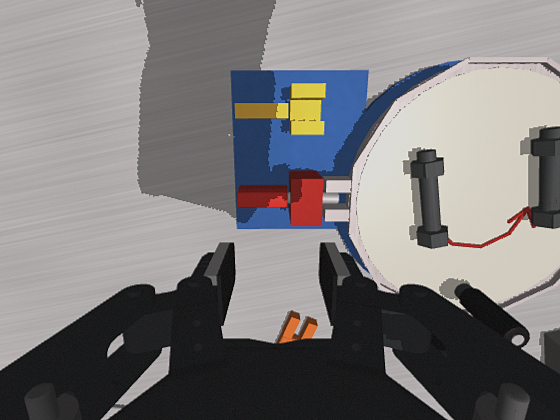

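View pics/top8.png

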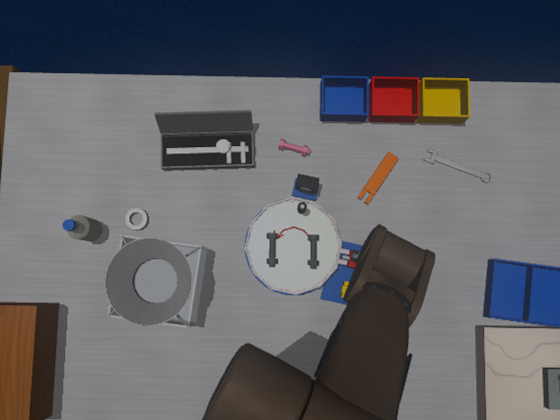

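Both screws lie on the dial and the pin is home at (263,196) in the wrist view. I'm turning the tool 90° to grip the handle.

Request:
jog_arm --moves '[{"linear": [0.008, -0.1, 0], "delta_rot": [0, 0, -0.273], "claw": 0}, {"linear": [0, 0, 0], "delta_rot": [0, 0, -0.273], "claw": 0}, {"linear": [0, 0, 0], "delta_rot": [0, 0, -0.273], "claw": 0}, {"linear": [0, 0, 0], "delta_rot": [0, 0, -0.273], "claw": 0}, {"linear": [0, 0, 0], "delta_rot": [0, 0, -0.273], "claw": 0}]'

```text
time_s: 13.1
ee_pos: [0.4943, -0.1946, 0.2081]
orientation: [[-0.607, 0.795, -0.0], [0.795, 0.607, 0.0], [0.0, 0.0, -1.0]]
ft_force: [0.4, -0.0, -0.1]
grip_width: 0.0426
```

Request:
jog_arm --moves '[{"linear": [0, 0, 0], "delta_rot": [0, 0, -0.273], "claw": 0}, {"linear": [0, 0, 0], "delta_rot": [0, 0, -0.273], "claw": 0}, {"linear": [0, 0, 0], "delta_rot": [0, 0, -0.273], "claw": 0}, {"linear": [0, 0, 0], "delta_rot": [0, 0, -0.273], "claw": 0}, {"linear": [0, 0, 0], "delta_rot": [0, 0, -0.273], "claw": 0}]'

```text
time_s: 13.6
ee_pos: [0.4943, -0.1945, 0.2081]
orientation: [[0.062, 0.998, -0.0], [0.998, -0.062, 0.0], [0.0, -0.0, -1.0]]
ft_force: [-0.1, -0.0, 0.3]
grip_width: 0.0425
```

Request:
jog_arm --moves '[{"linear": [0, 0, -0.2], "delta_rot": [0, 0, -0.273], "claw": 0}, {"linear": [0, 0, -0.2], "delta_rot": [0, 0, 0], "claw": 0}, {"linear": [0, 0, 0], "delta_rot": [0, 0, 0], "claw": 0}, {"linear": [0, 0, 0], "delta_rot": [0, 0, 0], "claw": 0}]'

```text
time_s: 14.0
ee_pos: [0.4943, -0.1952, 0.1286]
orientation: [[0.198, 0.98, -0.001], [0.98, -0.198, 0.001], [0.0, -0.001, -1.0]]
ft_force: [0.8, 0.1, -0.1]
grip_width: 0.0429
```

```bash
python3 - <<'E'
from h import *
p,d,P=snap('wrist','w9');print(arm.state()['ee_pos'],arm.state()['orientation'])
X=cloud(P,d);H=cv2.cvtColor(p,cv2.COLOR_RGB2HSV); h,s,v=[H[...,i].astype(int) for i in range(3)];z=X[...,2]
m=((h<8)|(h>172))&(s>130)&(z>.045)&(z<.0585); q=X[m]; r=cv2.minAreaRect((q[:,:2]*1000).astype(np.float32));print(len(q),r,q.mean(0))
E
```

```text
[ 0.49467699 -0.19555985  0.12950985] [[ 1.98736478e-01  9.80052404e-01  1.04781226e-03]
 [ 9.80052917e-01 -1.98736024e-01 -5.22247409e-04]
 [-3.03591785e-04  1.13070108e-03 -9.99999315e-01]]
1462 ((499.2136535644531, -175.41419982910156), (81.91362762451172, 40.01682662963867), 78.48788452148438) [ 0.49677107 -0.18867449  0.05545042]
```

View pics/w9.png

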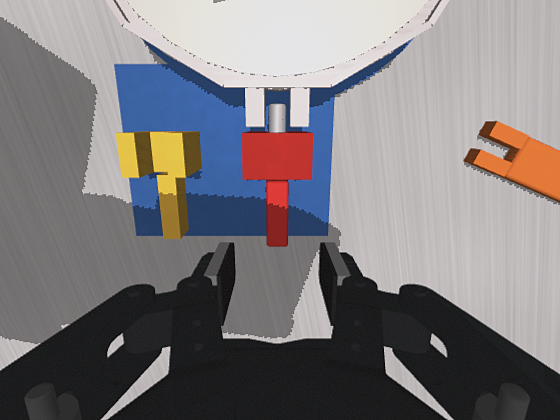

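Request:
jog_arm --moves '[{"linear": [0, 0, -0.2], "delta_rot": [0, 0, 0], "claw": 0}, {"linear": [-0.002, -0.008, -0.15], "delta_rot": [0, 0, 0], "claw": 0}, {"linear": [0, 0, -0.06], "delta_rot": [0, 0, 0], "claw": 0}, {"linear": [0, 0, 0], "delta_rot": [0, 0, 0], "claw": 0}, {"linear": [0, 0, 0], "delta_rot": [0, 0, 0], "claw": -1}]'

```text
time_s: 14.55
ee_pos: [0.4942, -0.1978, 0.0478]
orientation: [[0.2, 0.98, 0.002], [0.98, -0.2, -0.001], [-0.001, 0.002, -1.0]]
ft_force: [0.6, -0.7, -0.3]
grip_width: 0.0293
```

Request:
jog_arm --moves '[{"linear": [0, 0, 0], "delta_rot": [0, 0, 0], "claw": -1}, {"linear": [0, 0, 0], "delta_rot": [0, 0, 0], "claw": -1}, {"linear": [0, 0, 0], "delta_rot": [0, 0, 0], "claw": -1}, {"linear": [0, 0, 0], "delta_rot": [0, 0, 0], "claw": -1}, {"linear": [0, 0, 0], "delta_rot": [0, 0, 0], "claw": -1}]'

```text
time_s: 15.05
ee_pos: [0.4942, -0.1978, 0.0481]
orientation: [[0.2, 0.98, 0.003], [0.98, -0.2, -0.001], [-0.001, 0.003, -1.0]]
ft_force: [0.4, 1.4, 7.5]
grip_width: 0.0146
```

Request:
jog_arm --moves '[{"linear": [-0.02, -0.098, 0], "delta_rot": [0, 0, 0], "claw": -1}, {"linear": [-0.02, -0.098, 0], "delta_rot": [0, 0, 0], "claw": -1}, {"linear": [-0.02, -0.098, 0], "delta_rot": [0, 0, 0], "claw": -1}, {"linear": [-0.01, -0.05, 0], "delta_rot": [0, 0, 0], "claw": -1}, {"linear": [0, 0, 0], "delta_rot": [0, 0, 0], "claw": -1}]'

```text
time_s: 15.55
ee_pos: [0.4795, -0.2674, 0.0469]
orientation: [[0.202, 0.979, 0.001], [0.979, -0.202, -0.001], [-0.001, 0.001, -1.0]]
ft_force: [-0.2, 0.6, -1.7]
grip_width: 0.0146
```

```bash
python3 - <<'E'
from h import *
p,d,P=snap('wrist','w10');print(arm.state()['ee_pos'],arm.state()['grip_width'])
E
```

```text
[ 0.47944162 -0.26652329  0.04669577] 0.014328667493820394
```

View pics/w10.png

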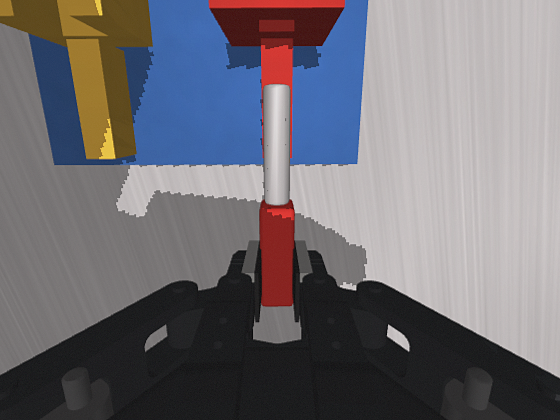

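The pin is fully out and straight at (277,200). Lifting it and moving across to the notch.

Request:
jog_arm --moves '[{"linear": [0, 0, 0.2], "delta_rot": [0, 0, 0], "claw": -1}, {"linear": [-0.14, 0.028, 0], "delta_rot": [0, 0, 0], "claw": -1}, {"linear": [-0.14, 0.028, 0], "delta_rot": [0, 0, 0], "claw": -1}, {"linear": [-0.137, 0.028, 0], "delta_rot": [0, 0, 0], "claw": -1}, {"linear": [0, 0, 0], "delta_rot": [0, 0, 0], "claw": -1}]'

```text
time_s: 16.1
ee_pos: [0.3935, -0.2475, 0.0865]
orientation: [[0.2, 0.98, -0.002], [0.98, -0.2, 0.002], [0.001, -0.002, -1.0]]
ft_force: [-0.3, -0.0, -2.4]
grip_width: 0.0144
```

```bash
python3 - <<'E'
from h import *
p,d,P=snap('wrist','w11');print(arm.state()['ee_pos'],arm.state()['grip_width'])
E
```

```text
[ 0.39540836 -0.24859877  0.08660509] 0.014695969152895177
```

View pics/w11.png

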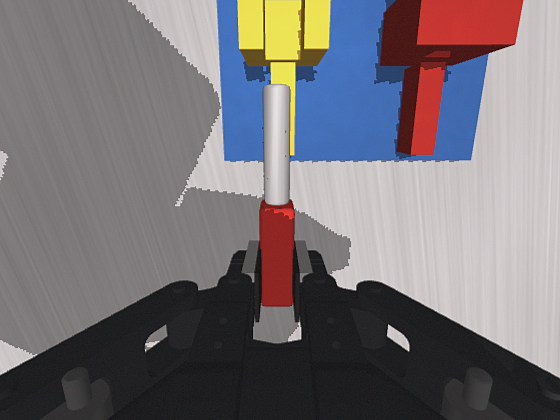

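```bash
python3 - <<'E'
from h import *
p,d,P=load('w11');X=cloud(P,d)
H=cv2.cvtColor(p,cv2.COLOR_RGB2HSV); h,s,v=[H[...,i].astype(int) for i in range(3)];z=X[...,2]
ex=np.array([.98,-.2]);ey=np.array([.2,.98]);o=np.array([.3954,-.2486])
def f(m,n):
    q=X[m][:,:2]-o; print(n,len(q),'across',np.percentile(q@ex,[2,50,98]).round(4),'along',np.percentile(q@ey,[2,50,98]).round(4),'z',np.percentile(z[m],[2,50,98]).round(4))
red=((h<8)|(h>172))&(s>130); U=np.arange(560)[None,:]+0*h
f(red&(U<320),'pin handle'); f((s<40)&(U>255)&(U<300)&(np.arange(420)[:,None]>85)&(np.arange(420)[:,None]<200)&(z>.06),'shank')
y=(h>18)&(h<35)&(s>130); f(y&(z>.053),'cheeks'); f(y&(abs(z-.035)<.004),'ledge')
m=y&(z>.053)
for a in range(238,332,4): 
    col=m[:,a]; print(a,col.sum(),end='; ')
E
```

```text
pin handle 3341 across [nan nan nan] along [nan nan nan] z [nan nan nan]
shank 2945 across [-0.0053  0.0002  0.0058] along [0.0349 0.0595 0.0813] z [0.0844 0.0884 0.0902]
cheeks 2539 across [-0.0175  0.0138  0.0253] along [0.1028 0.1131 0.1233] z [0.0546 0.0578 0.0593]
ledge 2921 across [-0.0063  0.0053  0.0146] along [0.0576 0.1106 0.1316] z [0.0311 0.0325 0.0369]
238 25; 242 51; 246 51; 250 51; 254 51; 258 50; 262 49; 266 0; 270 0; 274 0; 278 0; 282 0; 286 0; 290 0; 294 0; 298 0; 302 0; 306 50; 310 50; 314 51; 318 51; 322 51; 326 49; 330 0;
```

Request:
jog_arm --moves '[{"linear": [0.042, 0.155, 0], "delta_rot": [0, 0, 0], "claw": -1}, {"linear": [0.042, 0.155, 0], "delta_rot": [0, 0, 0], "claw": -1}, {"linear": [0, 0, 0], "delta_rot": [0, 0, 0], "claw": -1}, {"linear": [0, 0, 0], "delta_rot": [0, 0, 0], "claw": -1}]'

```text
time_s: 16.55
ee_pos: [0.414, -0.187, 0.0863]
orientation: [[0.198, 0.98, 0.001], [0.98, -0.198, -0.001], [-0.0, 0.001, -1.0]]
ft_force: [-0.1, 0.0, -0.4]
grip_width: 0.0145
```

```bash
python3 - <<'E'
from h import *
p,d,P=snap('wrist','w12');print(arm.state()['ee_pos'],arm.state()['grip_width'])
E
```

```text
[ 0.41377235 -0.18758581  0.08630709] 0.014247338467433097
```

View pics/w12.png

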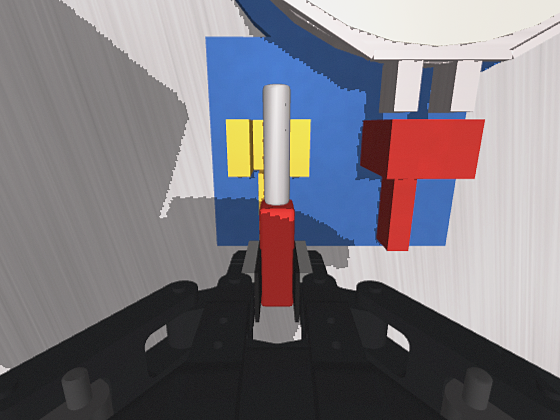

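```bash
python3 - <<'E'
from h import *
print(arm.state()['ee_pos'])
p,d,P=load('w12');X=cloud(P,d)
H=cv2.cvtColor(p,cv2.COLOR_RGB2HSV); h,s,v=[H[...,i].astype(int) for i in range(3)];z=X[...,2]
ex=np.array([.98,-.2]);ey=np.array([.2,.98]);o=np.array([.4138,-.1876])
def f(m,n):
    q=X[m][:,:2]-o; print(n,len(q),'across',np.nanpercentile(q@ex,[2,50,98]).round(4),'along',np.nanpercentile(q@ey,[2,50,98]).round(4),'z',np.nanpercentile(z[m],[2,50,98]).round(4))
red=((h<8)|(h>172))&(s>130); U=np.arange(560)[None,:]+0*h
V=np.arange(420)[:,None]+0*h
f(red&(U<320)&(V<240),'pin handle front'); f((s<40)&(U>255)&(U<300)&(V>85)&(V<200)&(z>.06),'shank')
q=X[(s<40)&(U>255)&(U<300)&(V>85)&(V<200)&(z>.06)][:,:2]-o; c=np.polyfit(q@ey,q@ex,1); print('shank slope',c)
y=(h>18)&(h<35)&(s>130)
f(y&(z>.053)&(U<256),'cheekL');f(y&(z>.053)&(U>=290),'cheekR')
E
```

```text
[ 0.41377235 -0.18758581  0.08630709]
pin handle front 1247 across [-0.0072  0.0001  0.0077] along [0.0168 0.0252 0.0314] z [0.0834 0.0928 0.094 ]
shank 2914 across [-0.0054  0.0001  0.0056] along [0.0351 0.0599 0.0814] z [0.0844 0.088  0.0898]
shank slope [-0.00352854  0.00031874]
cheekL 1289 across [-0.0259 -0.02   -0.0143] along [0.0405 0.0551 0.0684] z [0.0557 0.0578 0.0591]
cheekR 1090 across [0.0075 0.0125 0.0174] along [0.0406 0.0552 0.0684] z [0.0565 0.0578 0.059 ]
```

Request:
jog_arm --moves '[{"linear": [-0.018, 0.018, 0], "delta_rot": [0, 0, 0], "claw": -1}, {"linear": [0, 0, 0], "delta_rot": [0, 0, 0], "claw": -1}, {"linear": [0, 0, -0.05], "delta_rot": [0, 0, 0], "claw": -1}, {"linear": [0, 0, -0.05], "delta_rot": [0, 0, 0], "claw": -1}, {"linear": [0, 0, 0], "delta_rot": [0, 0, 0], "claw": -1}]'

```text
time_s: 17.1
ee_pos: [0.4087, -0.1838, 0.0647]
orientation: [[0.201, 0.98, -0.002], [0.98, -0.201, 0.001], [0.001, -0.002, -1.0]]
ft_force: [-0.0, -0.0, 1.0]
grip_width: 0.0142
```

```bash
python3 - <<'E'
from h import *
p,d,P=snap('wrist','w13');o=arm.state()['ee_pos'];print(o,arm.state()['grip_width'],arm.state()['ft_force']);o=o[:2]
X=cloud(P,d)
H=cv2.cvtColor(p,cv2.COLOR_RGB2HSV); h,s,v=[H[...,i].astype(int) for i in range(3)];z=X[...,2]
ex=np.array([.98,-.2]);ey=np.array([.2,.98])
U=np.arange(560)[None,:]+0*h
y=(h>18)&(h<35)&(s>130)&(z>.053)&(z<.061)
for m in (y&(U<265),y&(U>288)):
    q=X[m][:,:2]-o; print(len(q),np.nanpercentile(q@ex,[2,98]).round(4),np.nanpercentile(q@ey,[2,98]).round(4))
E
```

```text
[ 0.40886042 -0.18388218  0.06524377] 0.0151305653116253 [ 0.46825928 -0.49915447 -0.53213772]
1673 [-0.0201 -0.0085] [0.0384 0.0666]
1680 [0.0115 0.0232] [0.0383 0.0665]
```

View pics/w13.png

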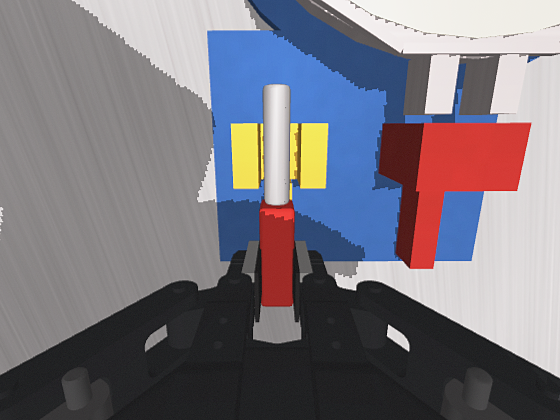

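The pin is centred in the notch to within about 1.5 mm. Lowering.

Request:
jog_arm --moves '[{"linear": [0.006, -0.001, -0.04], "delta_rot": [0, 0, 0], "claw": -1}, {"linear": [0, 0, -0.04], "delta_rot": [0, 0, 0], "claw": -1}, {"linear": [0, 0, 0], "delta_rot": [0, 0, 0], "claw": -1}, {"linear": [0, 0, 0], "delta_rot": [0, 0, 0], "claw": -1}]'

```text
time_s: 17.55
ee_pos: [0.4103, -0.184, 0.0499]
orientation: [[0.2, 0.98, -0.001], [0.98, -0.2, 0.0], [0.0, -0.001, -1.0]]
ft_force: [1.3, -1.2, -1.0]
grip_width: 0.0148
```

Request:
jog_arm --moves '[{"linear": [0, 0, -0.008], "delta_rot": [0, 0, 0], "claw": -1}, {"linear": [0, 0, 0], "delta_rot": [0, 0, 0], "claw": -1}, {"linear": [0, 0, 0], "delta_rot": [0, 0, 0], "claw": -0.3}, {"linear": [0, 0, 0], "delta_rot": [0, 0, 0], "claw": -0.3}, {"linear": [0, 0, 0], "delta_rot": [0, 0, 0], "claw": -0.1}]'

```text
time_s: 18.05
ee_pos: [0.4105, -0.1842, 0.0488]
orientation: [[0.2, 0.98, 0.0], [0.98, -0.2, -0.0], [-0.0, 0.0, -1.0]]
ft_force: [-0.1, -0.2, -0.3]
grip_width: 0.0385
```

Request:
jog_arm --moves '[{"linear": [0, 0, 0], "delta_rot": [0, 0, 0], "claw": 0}, {"linear": [0, 0, 0], "delta_rot": [0, 0, 0], "claw": 0}, {"linear": [0, 0, 0.1], "delta_rot": [0, 0, 0], "claw": 0}, {"linear": [0, 0, 0.25], "delta_rot": [0, 0, 0], "claw": 0}, {"linear": [0, 0, 0.25], "delta_rot": [0, 0, 0], "claw": 0}]'

```text
time_s: 18.55
ee_pos: [0.4099, -0.1838, 0.1696]
orientation: [[0.2, 0.98, -0.002], [0.98, -0.2, 0.001], [0.001, -0.002, -1.0]]
ft_force: [0.4, -0.8, 0.1]
grip_width: 0.0432
```

Request:
jog_arm --moves '[{"linear": [0, 0, 0.1], "delta_rot": [0, 0, 0], "claw": 0}, {"linear": [0, 0, 0], "delta_rot": [0, 0, 0], "claw": 0}]'

```text
time_s: 18.75
ee_pos: [0.4113, -0.1846, 0.1914]
orientation: [[0.2, 0.98, 0.005], [0.98, -0.2, -0.003], [-0.002, 0.006, -1.0]]
ft_force: [1.2, -0.3, -0.4]
grip_width: 0.0427
```

```bash
python3 - <<'E'
from h import *
p,d,P=snap('wrist','w14');o=arm.state()['ee_pos'];print(o)
X=cloud(P,d)
H=cv2.cvtColor(p,cv2.COLOR_RGB2HSV); h,s,v=[H[...,i].astype(int) for i in range(3)];z=X[...,2]
a=np.radians(-11.6);R=np.array([[np.cos(a),-np.sin(a)],[np.sin(a),np.cos(a)]]);dc=np.array([.539,.0175])
U=np.arange(560)[None,:]+0*h
def f(m,n):
    q=(X[m][:,:2]-dc)@R; print(n,len(q),np.nanpercentile(q,[2,50,98],axis=0).round(4).tolist(),np.nanpercentile(z[m],[2,50,98]).round(4))
red=((h<8)|(h>172))&(s>130); y=(h>18)&(h<35)&(s>130)
f(red&(U<330)&(z>.05)&(z<.06),'pin handle'); f(y&(z>.053),'cheeks'); f(red&(z>.061),'block')
E
```

```text
[ 0.4106785  -0.18426157  0.18956335]
pin handle 892 [[-0.0932, -0.2395], [-0.0858, -0.2154], [-0.0784, -0.1925]] [0.0512 0.0528 0.0543]
cheeks 949 [[-0.108, -0.1849], [-0.0763, -0.1695], [-0.0653, -0.156]] [0.0546 0.0561 0.0576]
block 1955 [[-0.0243, -0.1851], [-0.0021, -0.17], [0.0202, -0.156]] [0.0614 0.0629 0.0643]
```

View pics/w14.png

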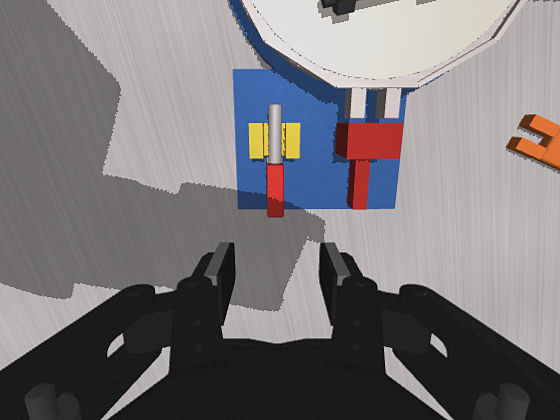

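The pin is parked: handle on the yellow ledge, shank in the notch, about 2 mm off the nominal position. Next, the crank.

Request:
jog_arm --moves '[{"linear": [0, 0, 0.2], "delta_rot": [0, 0, 0], "claw": 0}, {"linear": [0.188, 0.152, 0], "delta_rot": [0, 0, 0], "claw": 0.3}, {"linear": [0.188, 0.152, 0], "delta_rot": [0, 0, 0], "claw": 0.3}, {"linear": [0.188, 0.152, 0], "delta_rot": [0, 0, 0], "claw": 0.3}, {"linear": [0.188, 0.152, 0], "delta_rot": [0, 0, 0], "claw": 0.3}]'

```text
time_s: 19.3
ee_pos: [0.5618, -0.061, 0.2267]
orientation: [[0.201, 0.98, -0.002], [0.98, -0.201, 0.0], [-0.0, -0.003, -1.0]]
ft_force: [0.1, -1.7, -0.6]
grip_width: 0.0557
```

Request:
jog_arm --moves '[{"linear": [0.188, 0.05, 0], "delta_rot": [0, 0, 0], "claw": 0.3}, {"linear": [0.188, 0, 0], "delta_rot": [0, 0, 0], "claw": 0.3}, {"linear": [0, 0, 0], "delta_rot": [0, 0, 0], "claw": 0.3}, {"linear": [0, 0, 0], "delta_rot": [0, 0, 0], "claw": 0.3}]'

```text
time_s: 19.7
ee_pos: [0.6357, -0.0523, 0.2258]
orientation: [[0.2, 0.98, -0.004], [0.98, -0.2, 0.001], [-0.0, -0.004, -1.0]]
ft_force: [-0.1, -0.1, -0.2]
grip_width: 0.0552
```

```bash
python3 - <<'E'
from h import *
p,d,P=snap('wrist','w15');o=arm.state()['ee_pos'];print(o)
snap('top','top15')
X=cloud(P,d);z=X[...,2]
m=(p.max(-1)<110)&(z>.12)&(z<.14)&(np.hypot(X[...,0]-.637,X[...,1]+.002)<.03)
q=X[m];print(len(q),q.mean(0),q.min(0),q.max(0))
E
```

```text
[ 0.63520368 -0.0524671   0.22651528]
611 [ 0.63574959 -0.00237965  0.13105447] [ 0.62395232 -0.01444463  0.12043448] [0.64700499 0.00873263 0.13386797]
```

View pics/w15.png

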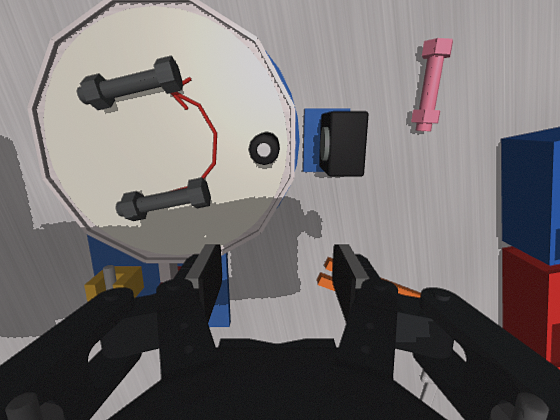

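View pics/top15.png

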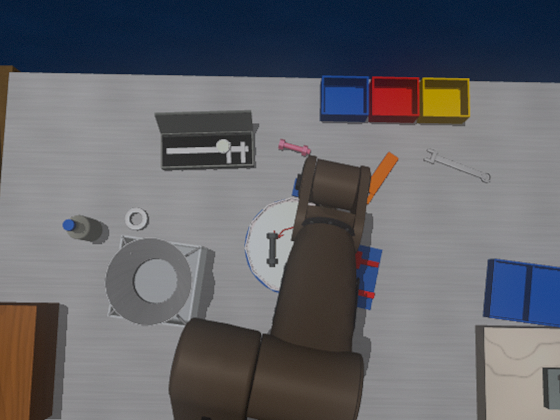

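Wrist view: crank at (264,149), both screws on the dial, fingers clear. Moving over the crank and descending.

Request:
jog_arm --moves '[{"linear": [0.003, 0.25, 0], "delta_rot": [0, 0, 0], "claw": 0.3}, {"linear": [0, 0, 0], "delta_rot": [0, 0, 0], "claw": 0.3}, {"linear": [0, 0, -0.2], "delta_rot": [0, 0, 0], "claw": 0.3}, {"linear": [0, 0, 0], "delta_rot": [0, 0, 0], "claw": 0.3}]'

```text
time_s: 20.2
ee_pos: [0.6341, -0.0025, 0.185]
orientation: [[0.2, 0.98, -0.007], [0.98, -0.2, 0.001], [-0.001, -0.007, -1.0]]
ft_force: [0.3, -0.9, -0.5]
grip_width: 0.0553
```

```bash
python3 - <<'E'
from h import *
p,d,P=snap('wrist','w16');o=arm.state()['ee_pos'];print(o)
E
```

```text
[ 0.63519094 -0.00276851  0.18725761]
```

View pics/w16.png

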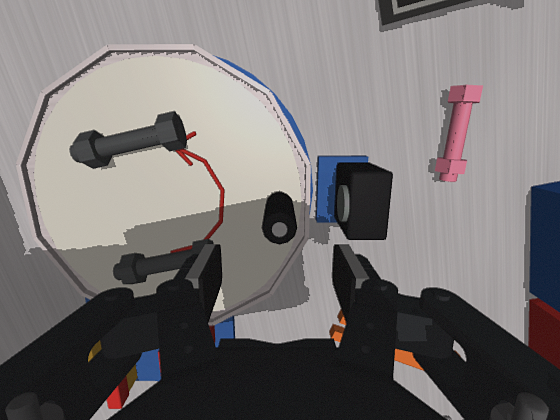

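Request:
jog_arm --moves '[{"linear": [0.002, 0, -0.2], "delta_rot": [0, 0, 0], "claw": 0.3}, {"linear": [0, 0, -0.2], "delta_rot": [0, 0, 0], "claw": 0.3}, {"linear": [0, 0, -0.02], "delta_rot": [0, 0, 0], "claw": 0.3}, {"linear": [0, 0, 0], "delta_rot": [0, 0, 0], "claw": 0}, {"linear": [0, 0, 0], "delta_rot": [0, 0, 0], "claw": -1}]'

```text
time_s: 20.75
ee_pos: [0.6381, -0.0029, 0.1071]
orientation: [[0.201, 0.98, 0.003], [0.98, -0.201, -0.0], [0.0, 0.003, -1.0]]
ft_force: [-0.3, -0.1, 1.0]
grip_width: 0.0294
```

Request:
jog_arm --moves '[{"linear": [0, 0, 0], "delta_rot": [0, 0, 0], "claw": -1}, {"linear": [0, 0, 0], "delta_rot": [0, 0, 0], "claw": -1}, {"linear": [0, 0, 0], "delta_rot": [0, 0, 0], "claw": -1}, {"linear": [0, 0, 0], "delta_rot": [0, 0, 0], "claw": -1}]'

```text
time_s: 21.15
ee_pos: [0.6358, -0.0023, 0.1073]
orientation: [[0.2, 0.98, -0.001], [0.98, -0.2, 0.0], [-0.0, -0.001, -1.0]]
ft_force: [-14.2, 0.6, 8.7]
grip_width: 0.0221
```

Crank gripped. Working out the circle's waypoints.

```bash
python3 - <<'E'
import numpy as np
a0=-11.6; r=.0993; n=50
st=np.r_[3,np.full(49,7.2)]; st=np.r_[st,362-st.sum()]
a=np.radians(a0+np.r_[0,np.cumsum(st)])
P=r*np.c_[np.cos(a),np.sin(a)]; acc=np.zeros(2); out=[]
for k in range(1,len(a)):
    dd=np.round((P[k]-P[0])/.2-acc,3); acc+=dd; out.append(dd.tolist())
for i in range(0,len(out),5): print(i, out[i:i+5], 'expect', (np.array([.539,.0175])+P[min(i+5,len(out))]).round(4))
E
```

```text
0 [[0.005, 0.026], [0.005, 0.062], [-0.002, 0.062], [-0.011, 0.062], [-0.017, 0.059]] expect [0.6322 0.0518]
5 [[-0.026, 0.057], [-0.032, 0.054], [-0.038, 0.049], [-0.045, 0.044], [-0.049, 0.037]] expect [0.5942 0.1   ]
10 [[-0.054, 0.032], [-0.057, 0.024], [-0.06, 0.017], [-0.062, 0.009], [-0.062, 0.002]] expect [0.5352 0.1167]
15 [[-0.062, -0.006], [-0.061, -0.014], [-0.059, -0.022], [-0.055, -0.029], [-0.051, -0.035]] expect [0.4776 0.0955]
20 [[-0.047, -0.042], [-0.041, -0.047], [-0.034, -0.051], [-0.028, -0.056], [-0.021, -0.059]] expect [0.4435 0.0445]
25 [[-0.013, -0.061], [-0.006, -0.062], [0.003, -0.062], [0.01, -0.062], [0.018, -0.06]] expect [ 0.4458 -0.0168]
30 [[0.025, -0.057], [0.032, -0.053], [0.039, -0.049], [0.044, -0.044], [0.049, -0.038]] expect [ 0.4838 -0.065 ]
35 [[0.054, -0.031], [0.058, -0.024], [0.06, -0.017], [0.061, -0.01], [0.063, -0.001]] expect [ 0.5428 -0.0817]
40 [[0.062, 0.006], [0.06, 0.014], [0.059, 0.022], [0.055, 0.028], [0.052, 0.036]] expect [ 0.6004 -0.0605]
45 [[0.046, 0.041], [0.041, 0.047], [0.035, 0.052], [0.028, 0.056], [0.02, 0.059]] expect [ 0.6345 -0.0095]
50 [[0.012, 0.052]] expect [0.6369 0.0009]
```

Request:
jog_arm --moves '[{"linear": [0.005, 0.026, 0], "delta_rot": [0, 0, 0], "claw": -1}, {"linear": [0.005, 0.062, 0], "delta_rot": [0, 0, 0], "claw": -1}, {"linear": [-0.002, 0.062, 0], "delta_rot": [0, 0, 0], "claw": -1}, {"linear": [-0.011, 0.062, 0], "delta_rot": [0, 0, 0], "claw": -1}, {"linear": [-0.017, 0.059, 0], "delta_rot": [0, 0, 0], "claw": -1}]'

```text
time_s: 21.65
ee_pos: [0.6319, 0.0515, 0.1073]
orientation: [[0.2, 0.98, -0.001], [0.98, -0.2, -0.001], [-0.001, -0.001, -1.0]]
ft_force: [-13.8, -7.0, 9.7]
grip_width: 0.0226
```

```bash
python3 - <<'E'
from h import *
p,d,P=snap('wrist','w17');s=arm.state();print(s['ee_pos'],s['ft_force'],s['grip_width'])
E
```

```text
[0.6311662  0.05331469 0.10729623] [-11.52951362  -3.21506485   8.75744905] 0.022492003249203505
```

View pics/w17.png

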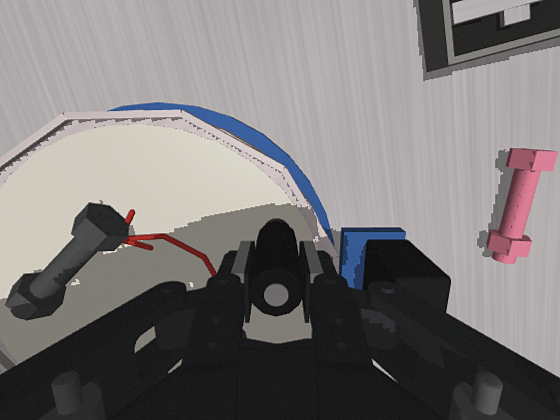

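The dial turns with the grip: the crank sits between the pads at (277,290) and the forces are small. Continuing.

Request:
jog_arm --moves '[{"linear": [-0.026, 0.057, 0], "delta_rot": [0, 0, 0], "claw": -1}, {"linear": [-0.032, 0.054, 0], "delta_rot": [0, 0, 0], "claw": -1}, {"linear": [-0.038, 0.049, 0], "delta_rot": [0, 0, 0], "claw": -1}, {"linear": [-0.045, 0.044, 0], "delta_rot": [0, 0, 0], "claw": -1}, {"linear": [-0.049, 0.037, 0], "delta_rot": [0, 0, 0], "claw": -1}]'

```text
time_s: 22.2
ee_pos: [0.5953, 0.0994, 0.1074]
orientation: [[0.2, 0.98, 0.003], [0.98, -0.2, -0.001], [-0.0, 0.003, -1.0]]
ft_force: [-2.9, -7.9, 5.2]
grip_width: 0.0228
```

Request:
jog_arm --moves '[{"linear": [-0.054, 0.032, 0], "delta_rot": [0, 0, 0], "claw": -1}, {"linear": [-0.057, 0.024, 0], "delta_rot": [0, 0, 0], "claw": -1}, {"linear": [-0.06, 0.017, 0], "delta_rot": [0, 0, 0], "claw": -1}, {"linear": [-0.062, 0.009, 0], "delta_rot": [0, 0, 0], "claw": -1}, {"linear": [-0.062, 0.002, 0], "delta_rot": [0, 0, 0], "claw": -1}]'

```text
time_s: 22.7
ee_pos: [0.5373, 0.1175, 0.1073]
orientation: [[0.2, 0.98, 0.006], [0.98, -0.201, 0.001], [0.002, 0.006, -1.0]]
ft_force: [1.5, 3.2, 8.8]
grip_width: 0.0223
```

```bash
python3 - <<'E'
from h import *
p,d,P=snap('scene','s18');s=arm.state();print(s['ee_pos'],s['ft_force'],s['grip_width'])
E
```

```text
[0.5349985  0.11741982 0.1072541 ] [-3.27791769  3.53067181 13.16432996] 0.022189145775446405
```

View pics/s18.png

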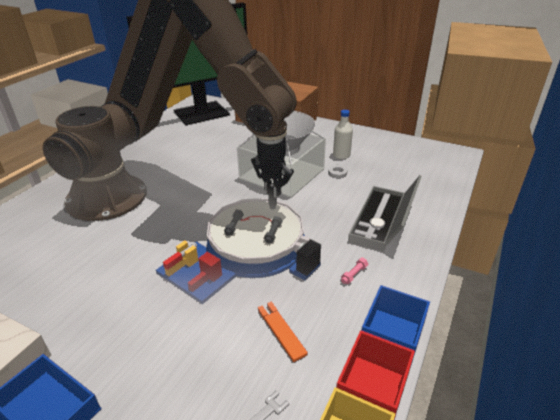

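About a quarter turn done. Both screws are aboard at (235,220) and (272,228).

Request:
jog_arm --moves '[{"linear": [-0.062, -0.006, 0], "delta_rot": [0, 0, 0], "claw": -1}, {"linear": [-0.061, -0.014, 0], "delta_rot": [0, 0, 0], "claw": -1}, {"linear": [-0.059, -0.022, 0], "delta_rot": [0, 0, 0], "claw": -1}, {"linear": [-0.055, -0.029, 0], "delta_rot": [0, 0, 0], "claw": -1}, {"linear": [-0.051, -0.035, 0], "delta_rot": [0, 0, 0], "claw": -1}]'

```text
time_s: 23.25
ee_pos: [0.4777, 0.0972, 0.1072]
orientation: [[0.201, 0.98, 0.002], [0.98, -0.201, 0.002], [0.003, 0.001, -1.0]]
ft_force: [-8.9, 15.8, 21.7]
grip_width: 0.0228
```

Request:
jog_arm --moves '[{"linear": [-0.047, -0.042, 0], "delta_rot": [0, 0, 0], "claw": -1}, {"linear": [-0.041, -0.047, 0], "delta_rot": [0, 0, 0], "claw": -1}, {"linear": [-0.034, -0.051, 0], "delta_rot": [0, 0, 0], "claw": -1}, {"linear": [-0.028, -0.056, 0], "delta_rot": [0, 0, 0], "claw": -1}, {"linear": [-0.021, -0.059, 0], "delta_rot": [0, 0, 0], "claw": -1}]'

```text
time_s: 23.75
ee_pos: [0.4418, 0.0451, 0.1071]
orientation: [[0.2, 0.98, -0.002], [0.98, -0.2, 0.001], [0.0, -0.002, -1.0]]
ft_force: [-17.4, 6.1, 32.5]
grip_width: 0.0224
```

```bash
python3 - <<'E'
from h import *
p,d,P=snap('scene','s19');s=arm.state();print(s['ee_pos'],s['ft_force'],s['grip_width'],s['joints'])
E
```

```text
[0.44147724 0.04376647 0.10703891] [-18.94836973   5.93127492  33.36558797] 0.022796628803115032 [-5.03683835e-02  4.51613686e-01  2.12622859e+00  2.87038913e-04
  5.66046620e-01  1.50655119e-01]
```

View pics/s19.png

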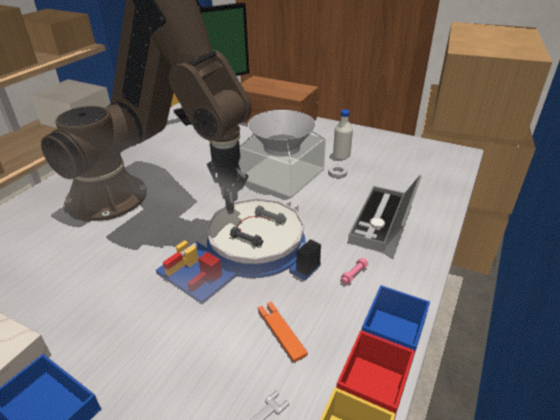

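Half a turn done with both screws aboard. A z strain is building up, so I'm easing the command slightly.

Request:
jog_arm --moves '[{"linear": [-0.017, -0.061, 0.005], "delta_rot": [0, 0, 0], "claw": -1}, {"linear": [-0.01, -0.062, 0.005], "delta_rot": [0, 0, 0], "claw": -1}, {"linear": [0.002, -0.062, 0], "delta_rot": [0, 0, 0], "claw": -1}, {"linear": [0.01, -0.062, 0], "delta_rot": [0, 0, 0], "claw": -1}, {"linear": [0.018, -0.06, 0], "delta_rot": [0, 0, 0], "claw": -1}]'

```text
time_s: 24.3
ee_pos: [0.444, -0.0174, 0.1074]
orientation: [[0.2, 0.98, -0.001], [0.98, -0.2, 0.0], [-0.0, -0.001, -1.0]]
ft_force: [-5.4, -0.0, -1.5]
grip_width: 0.0224
```

Request:
jog_arm --moves '[{"linear": [0.025, -0.057, 0], "delta_rot": [0, 0, 0], "claw": -1}, {"linear": [0.032, -0.053, 0], "delta_rot": [0, 0, 0], "claw": -1}, {"linear": [0.039, -0.049, 0], "delta_rot": [0, 0, 0], "claw": -1}, {"linear": [0.044, -0.044, 0], "delta_rot": [0, 0, 0], "claw": -1}, {"linear": [0.049, -0.038, 0], "delta_rot": [0, 0, 0], "claw": -1}]'

```text
time_s: 24.8
ee_pos: [0.4827, -0.0661, 0.1074]
orientation: [[0.201, 0.98, 0.0], [0.98, -0.201, -0.0], [-0.0, 0.0, -1.0]]
ft_force: [-2.5, 1.0, -4.7]
grip_width: 0.0224
```

Request:
jog_arm --moves '[{"linear": [0.054, -0.031, 0], "delta_rot": [0, 0, 0], "claw": -1}, {"linear": [0.058, -0.024, 0], "delta_rot": [0, 0, 0], "claw": -1}, {"linear": [0.06, -0.017, 0], "delta_rot": [0, 0, 0], "claw": -1}, {"linear": [0.061, -0.01, 0], "delta_rot": [0, 0, 0], "claw": -1}, {"linear": [0.063, -0.001, 0], "delta_rot": [0, 0, 0], "claw": -1}]'

```text
time_s: 25.3
ee_pos: [0.5429, -0.0823, 0.1074]
orientation: [[0.201, 0.98, 0.001], [0.98, -0.201, -0.0], [-0.0, 0.002, -1.0]]
ft_force: [-1.0, 1.3, -3.2]
grip_width: 0.0225
```

```bash
python3 - <<'E'
from h import *
p,d,P=snap('scene','s20');s=arm.state();print(s['ee_pos'],s['ft_force'],s['grip_width'])
E
```

```text
[ 0.54505454 -0.08220513  0.10747173] [ 4.05225444  1.62814081 -6.33375919] 0.022537744139153458
```

View pics/s20.png

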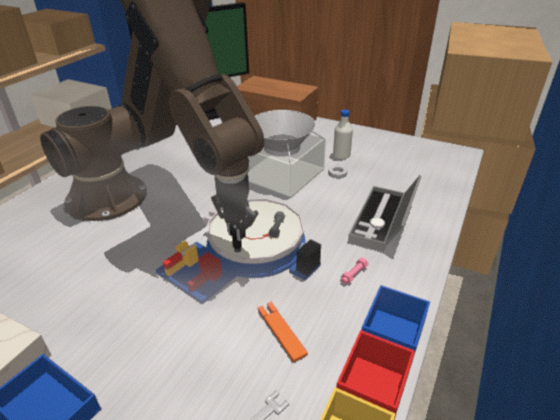

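Three quarters round, and one screw is visible at (279,222). The final quarter follows, ending against the stop.

Request:
jog_arm --moves '[{"linear": [0.062, 0.006, 0], "delta_rot": [0, 0, 0], "claw": -1}, {"linear": [0.06, 0.014, 0], "delta_rot": [0, 0, 0], "claw": -1}, {"linear": [0.059, 0.022, 0], "delta_rot": [0, 0, 0], "claw": -1}, {"linear": [0.055, 0.028, 0], "delta_rot": [0, 0, 0], "claw": -1}, {"linear": [0.052, 0.036, 0], "delta_rot": [0, 0, 0], "claw": -1}]'

```text
time_s: 25.85
ee_pos: [0.6008, -0.06, 0.1074]
orientation: [[0.2, 0.98, 0.002], [0.98, -0.2, -0.0], [0.0, 0.002, -1.0]]
ft_force: [-3.8, 2.2, 7.0]
grip_width: 0.0222
```

Request:
jog_arm --moves '[{"linear": [0.046, 0.041, 0], "delta_rot": [0, 0, 0], "claw": -1}, {"linear": [0.041, 0.047, 0], "delta_rot": [0, 0, 0], "claw": -1}, {"linear": [0.035, 0.052, 0], "delta_rot": [0, 0, 0], "claw": -1}, {"linear": [0.028, 0.056, 0], "delta_rot": [0, 0, 0], "claw": -1}, {"linear": [0.014, 0.04, 0], "delta_rot": [0, 0, 0], "claw": -1}]'

```text
time_s: 26.35
ee_pos: [0.6331, -0.012, 0.1074]
orientation: [[0.2, 0.98, 0.001], [0.98, -0.2, 0.0], [0.0, 0.001, -1.0]]
ft_force: [-3.4, -0.4, 6.6]
grip_width: 0.0224
```

Request:
jog_arm --moves '[{"linear": [0.006, 0.03, 0], "delta_rot": [0, 0, 0], "claw": -1}, {"linear": [0.002, 0.015, 0], "delta_rot": [0, 0, 0], "claw": -1}, {"linear": [0.002, 0.013, 0], "delta_rot": [0, 0, 0], "claw": -1}, {"linear": [0, 0, 0], "delta_rot": [0, 0, 0], "claw": -1}]'

```text
time_s: 26.75
ee_pos: [0.6356, -0.0013, 0.1074]
orientation: [[0.2, 0.98, 0.003], [0.98, -0.2, -0.0], [0.001, 0.003, -1.0]]
ft_force: [3.4, -0.4, 6.4]
grip_width: 0.0222
```

Request:
jog_arm --moves '[{"linear": [0.002, 0.012, 0], "delta_rot": [0, 0, 0], "claw": -1}, {"linear": [0, 0.005, 0], "delta_rot": [0, 0, 0], "claw": -1}, {"linear": [0, 0, 0], "delta_rot": [0, 0, 0], "claw": -1}, {"linear": [0, 0, 0], "delta_rot": [0, 0, 0], "claw": -1}]'

```text
time_s: 27.15
ee_pos: [0.6361, 0.0017, 0.1074]
orientation: [[0.2, 0.98, 0.004], [0.98, -0.2, -0.0], [0.001, 0.004, -1.0]]
ft_force: [5.5, 0.6, 5.0]
grip_width: 0.0223
```

```bash
python3 - <<'E'
from h import *
p,d,P=snap('wrist','w21');s=arm.state();print(s['ee_pos'],s['ft_force'],s['grip_width'])
E
```

```text
[0.6361284  0.00174251 0.10739653] [6.13696215 0.38941815 5.08456383] 0.022480038878528508
```

View pics/w21.png

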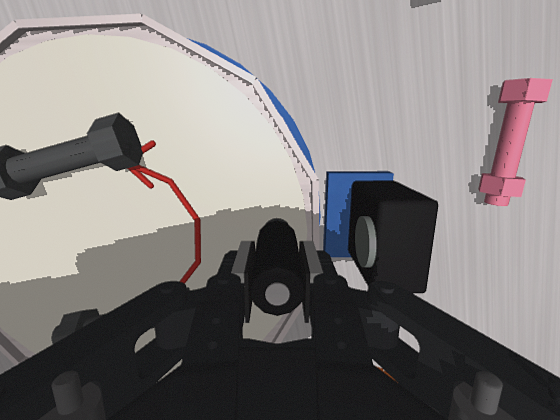

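The dial is about 2° past its full turn with both screws aboard. Releasing the crank and rising.

Request:
jog_arm --moves '[{"linear": [0, 0.005, 0], "delta_rot": [0, 0, 0], "claw": -1}, {"linear": [0, 0, 0], "delta_rot": [0, 0, 0], "claw": 0.3}, {"linear": [0, 0, 0], "delta_rot": [0, 0, 0], "claw": 0.3}, {"linear": [0, 0, 0], "delta_rot": [0, 0, 0], "claw": 0.3}, {"linear": [0, 0, 0], "delta_rot": [0, 0, 0], "claw": 0.3}]'

```text
time_s: 27.7
ee_pos: [0.6344, 0.0027, 0.1064]
orientation: [[0.2, 0.98, -0.001], [0.98, -0.2, 0.0], [-0.0, -0.001, -1.0]]
ft_force: [0.5, -0.3, 0.4]
grip_width: 0.0555
```

Request:
jog_arm --moves '[{"linear": [0, 0, 0.1], "delta_rot": [0, 0, 0], "claw": 0.3}, {"linear": [0, 0, 0.25], "delta_rot": [0, 0, 0], "claw": 0.3}, {"linear": [0, 0, 0.25], "delta_rot": [0, 0, 0], "claw": 0}, {"linear": [-0.1, -0.2, 0.1], "delta_rot": [0, 0, 0], "claw": 0}, {"linear": [0, -0.2, 0], "delta_rot": [0, 0, 0], "claw": 0}]'

```text
time_s: 28.2
ee_pos: [0.6141, -0.0774, 0.2505]
orientation: [[0.198, 0.98, 0.005], [0.98, -0.198, -0.001], [-0.0, 0.005, -1.0]]
ft_force: [1.3, 0.2, -0.9]
grip_width: 0.0428
```

Request:
jog_arm --moves '[{"linear": [0, 0, 0], "delta_rot": [0, 0, 0], "claw": 0}, {"linear": [0, 0, 0], "delta_rot": [0, 0, 0], "claw": 0}]'

```text
time_s: 28.4
ee_pos: [0.6144, -0.078, 0.2465]
orientation: [[0.202, 0.979, -0.0], [0.979, -0.202, 0.0], [0.0, -0.0, -1.0]]
ft_force: [0.0, 0.4, -0.7]
grip_width: 0.0429
```

```bash
python3 - <<'E'
from h import *
p,d,P=snap('wrist','w22');s=arm.state();print(s['ee_pos'],s['ft_force'],s['joints'])
E
```

```text
[ 0.61446469 -0.07719012  0.24630033] [0.56956475 0.01988483 0.51351279] [-2.31673000e-01  4.76378074e-01  1.56471669e+00  2.58537637e-04
  1.10115107e+00 -2.94578511e-02]
```

View pics/w22.png

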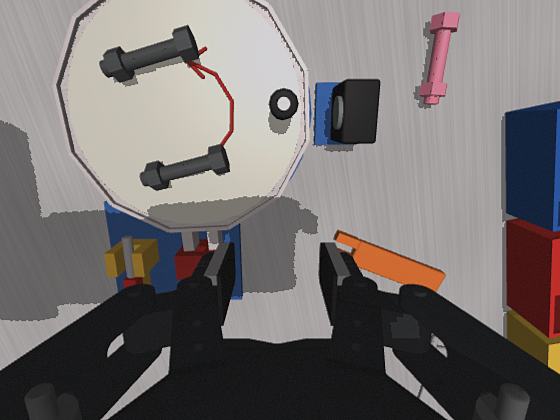

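```bash
python3 - <<'E'
from h import *
p,d,P=load('w22');X=cloud(P,d)
screw(X,p,(92,18,205,88),.06,.1);screw(X,p,(132,138,238,195),.06,.1)
z=X[...,2];m=(p.max(-1)<150)&(z>.12)&(z<.14)&(np.hypot(X[...,0]-.637,X[...,1]+.002)<.03);c=X[m].mean(0);print(c,np.degrees(np.arctan2(c[1]-.0175,c[0]-.539)))
E
```

```text
screw n 2351 ctr [522.   73.7] size [89.9 29. ] axis deg 3.4 z [0.068  0.0749 0.0812 0.0819] mean [0.525  0.0721 0.0751]
screw n 1756 ctr [525.  -36.2] size [90.1 29.2] axis deg 2.8 z [0.0683 0.075  0.0811 0.0818] mean [ 0.5279 -0.0355  0.0753]
[0.63646848 0.00246943 0.13017994] -8.766501581023034
```

The dial is at its stop (crank turned 2.8° past its start), and both screws are measured. Picking screw 2 first.

Request:
jog_arm --moves '[{"linear": [-0.214, 0.103, 0], "delta_rot": [0, 0, -0.28], "claw": 0}, {"linear": [-0.214, 0.103, 0], "delta_rot": [0, 0, -0.28], "claw": 0}, {"linear": [0, 0, 0], "delta_rot": [0, 0, -0.28], "claw": 0}, {"linear": [0, 0, 0], "delta_rot": [0, 0, -0.28], "claw": 0}, {"linear": [0, 0, 0], "delta_rot": [0, 0, -0.28], "claw": 0}]'

```text
time_s: 28.95
ee_pos: [0.5288, -0.0348, 0.2465]
orientation: [[0.807, 0.591, -0.0], [0.591, -0.807, 0.0], [-0.0, -0.0, -1.0]]
ft_force: [1.2, -0.8, 0.1]
grip_width: 0.0427
```

Request:
jog_arm --moves '[{"linear": [0, 0, 0], "delta_rot": [0, 0, -0.28], "claw": 0}, {"linear": [0, 0, 0], "delta_rot": [0, 0, -0.28], "claw": 0}, {"linear": [0, 0, 0], "delta_rot": [0, 0, -0.28], "claw": 0}, {"linear": [0, 0, -0.25], "delta_rot": [0, 0, -0.28], "claw": 0}, {"linear": [0, 0, -0.2], "delta_rot": [0, 0, 0], "claw": 0}]'

```text
time_s: 29.45
ee_pos: [0.529, -0.0349, 0.1554]
orientation: [[0.999, 0.046, 0.001], [0.046, -0.999, -0.0], [0.001, 0.0, -1.0]]
ft_force: [0.2, -0.2, -0.9]
grip_width: 0.043
```

Request:
jog_arm --moves '[{"linear": [0, 0, 0], "delta_rot": [0, 0, 0], "claw": 0}, {"linear": [0, 0, 0], "delta_rot": [0, 0, 0], "claw": 0}]'

```text
time_s: 29.65
ee_pos: [0.5293, -0.0354, 0.157]
orientation: [[0.999, 0.051, -0.001], [0.051, -0.999, 0.0], [-0.001, -0.0, -1.0]]
ft_force: [0.2, 0.8, 0.7]
grip_width: 0.0429
```

```bash
python3 - <<'E'
from h import *
p,d,P=snap('wrist','w23');s=arm.state();print(s['ee_pos'],s['orientation'][:,1]);X=cloud(P,d);screw(X,p,(230,100,340,330),.06,.1)
E
```

```text
[ 0.52981221 -0.03569076  0.15796291] [ 5.09146534e-02 -9.98702961e-01  3.04979443e-04]
screw n 3104 ctr [525.6 -37.4] size [90.1 29.1] axis deg 2.7 z [0.0697 0.0761 0.0822 0.0828] mean [ 0.5301 -0.0368  0.0764]
```

View pics/w23.png

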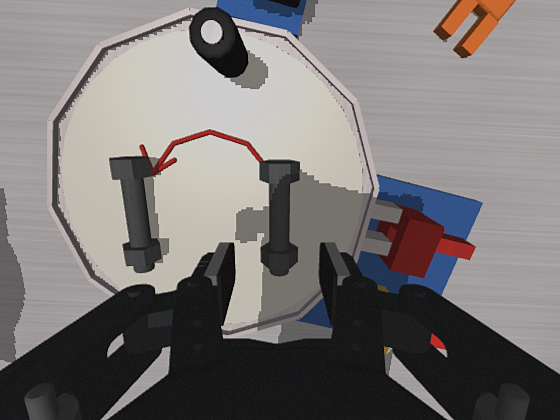

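Request:
jog_arm --moves '[{"linear": [0, -0.007, -0.2], "delta_rot": [0, 0, 0], "claw": 0}, {"linear": [0, 0, -0.15], "delta_rot": [0, 0, 0], "claw": 0}, {"linear": [0, 0, -0.085], "delta_rot": [0, 0, 0], "claw": 0}, {"linear": [0, 0, 0], "delta_rot": [0, 0, 0], "claw": 0}, {"linear": [0, 0, 0], "delta_rot": [0, 0, 0], "claw": -1}]'

```text
time_s: 30.2
ee_pos: [0.53, -0.0376, 0.0713]
orientation: [[0.999, 0.05, 0.002], [0.05, -0.999, -0.001], [0.002, 0.001, -1.0]]
ft_force: [0.8, 0.4, 0.4]
grip_width: 0.0295
```

Request:
jog_arm --moves '[{"linear": [0, 0, 0], "delta_rot": [0, 0, 0], "claw": -1}, {"linear": [0, 0, 0], "delta_rot": [0, 0, 0], "claw": -1}, {"linear": [0, 0, 0], "delta_rot": [0, 0, 0], "claw": -1}, {"linear": [0, 0, 0], "delta_rot": [0, 0, 0], "claw": -1}]'

```text
time_s: 30.6
ee_pos: [0.53, -0.0376, 0.0717]
orientation: [[0.999, 0.05, 0.003], [0.05, -0.999, -0.001], [0.003, 0.001, -1.0]]
ft_force: [-0.1, 0.5, 7.6]
grip_width: 0.0131
```

Request:
jog_arm --moves '[{"linear": [0, 0, 0.2], "delta_rot": [0, 0, 0], "claw": -1}, {"linear": [0, 0, 0.25], "delta_rot": [0, 0, 0], "claw": -1}, {"linear": [0, 0, 0.25], "delta_rot": [0, 0, 0], "claw": -1}, {"linear": [0, 0, 0.25], "delta_rot": [0, 0, 0], "claw": -1}, {"linear": [0, 0, 0], "delta_rot": [0, 0, 0], "claw": -1}]'

```text
time_s: 31.1
ee_pos: [0.5308, -0.0377, 0.2672]
orientation: [[0.999, 0.05, 0.012], [0.05, -0.999, -0.002], [0.012, 0.003, -1.0]]
ft_force: [0.0, -0.1, -3.4]
grip_width: 0.0134
```

Request:
jog_arm --moves '[{"linear": [-0.049, 0.228, 0], "delta_rot": [0, 0, 0], "claw": -1}, {"linear": [-0.049, 0.228, 0], "delta_rot": [0, 0, 0], "claw": -1}, {"linear": [-0.049, 0.228, 0], "delta_rot": [0, 0, 0], "claw": -1}, {"linear": [-0.049, 0.228, 0], "delta_rot": [0, 0, 0], "claw": -1}, {"linear": [-0.049, 0.228, 0], "delta_rot": [0, 0, 0], "claw": -1}]'

```text
time_s: 31.6
ee_pos: [0.479, 0.1921, 0.2598]
orientation: [[0.999, 0.049, 0.0], [0.049, -0.999, -0.0], [0.0, 0.0, -1.0]]
ft_force: [0.9, -0.6, -2.1]
grip_width: 0.0132
```

Request:
jog_arm --moves '[{"linear": [-0.049, 0.228, 0], "delta_rot": [0, 0, 0], "claw": -1}, {"linear": [-0.049, 0.228, 0], "delta_rot": [0, 0, 0], "claw": -1}, {"linear": [-0.049, 0.228, 0], "delta_rot": [0, 0, 0], "claw": -1}, {"linear": [-0.049, 0.228, 0], "delta_rot": [0, 0, 0], "claw": -1}, {"linear": [0, 0, 0], "delta_rot": [0, 0, 0], "claw": -1}]'

```text
time_s: 32.1
ee_pos: [0.4389, 0.377, 0.2594]
orientation: [[0.999, 0.054, -0.0], [0.054, -0.999, 0.001], [-0.0, -0.001, -1.0]]
ft_force: [1.0, -0.8, -3.3]
grip_width: 0.0131
```

```bash
python3 - <<'E'
from h import *
p,d,P=snap('wrist','w24');s=arm.state();print(s['ee_pos'],s['grip_width'],s['joints'])
X=cloud(P,d);z=X[...,2];m=(z>.175)&(z<.2)&(np.hypot(X[...,0]-.439,X[...,1]-.3725)<.13)&(p.min(-1)>60)
from scipy.optimize import least_squares
q=X[m];f=least_squares(lambda a:np.hypot(q[:,0]-a[0],q[:,1]-a[1])-a[2],[.44,.37,.105],loss='soft_l1',f_scale=.002);print(len(q),f.x,np.abs(f.fun).mean())
E
```

```text
[0.43948921 0.37487702 0.2592304 ] 0.013568088665192869 [5.91889531e-01 4.03815990e-01 1.65236223e+00 7.54227181e-06
 1.08585764e+00 2.10922095e+00]
10869 [0.43845524 0.36999036 0.10229457] 0.0021928710105108967
```

View pics/w24.png

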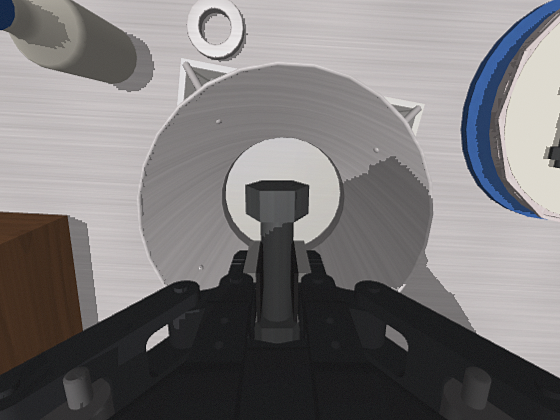

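Screw held over the funnel mouth, which centres at (0.4385, 0.371). Lowering into the cone and releasing.

Request:
jog_arm --moves '[{"linear": [0.015, -0.02, -0.2], "delta_rot": [0, 0, 0], "claw": -1}, {"linear": [0, 0, -0.2], "delta_rot": [0, 0, 0], "claw": -1}, {"linear": [0, 0, -0.09], "delta_rot": [0, 0, 0], "claw": -1}, {"linear": [0, 0, 0], "delta_rot": [0, 0, 0], "claw": -1}, {"linear": [0, 0, 0], "delta_rot": [0, 0, 0], "claw": -1}]'

```text
time_s: 32.65
ee_pos: [0.4443, 0.3684, 0.1623]
orientation: [[0.999, 0.049, 0.0], [0.049, -0.999, 0.0], [0.0, -0.0, -1.0]]
ft_force: [0.2, -0.1, -1.3]
grip_width: 0.0134
```

Request:
jog_arm --moves '[{"linear": [0, 0, 0], "delta_rot": [0, 0, 0], "claw": 0}, {"linear": [0, 0, 0], "delta_rot": [0, 0, 0], "claw": 0}, {"linear": [0, 0, 0], "delta_rot": [0, 0, 0], "claw": 0}, {"linear": [0, 0, 0], "delta_rot": [0, 0, 0], "claw": 0}, {"linear": [0, 0, 0.2], "delta_rot": [0, 0, 0], "claw": 0}]'

```text
time_s: 33.15
ee_pos: [0.4424, 0.3679, 0.1985]
orientation: [[0.999, 0.05, -0.006], [0.05, -0.999, -0.004], [-0.006, 0.004, -1.0]]
ft_force: [0.3, -0.3, -0.4]
grip_width: 0.0426
```

Request:
jog_arm --moves '[{"linear": [0, 0, 0.25], "delta_rot": [0, 0, 0], "claw": 0}, {"linear": [0, 0, 0.1], "delta_rot": [0, 0, 0], "claw": 0}, {"linear": [0, 0, 0], "delta_rot": [0, 0, 0], "claw": 0}]'

```text
time_s: 33.45
ee_pos: [0.4446, 0.3695, 0.2751]
orientation: [[0.999, 0.05, 0.005], [0.05, -0.999, 0.003], [0.005, -0.003, -1.0]]
ft_force: [0.2, -0.0, -0.8]
grip_width: 0.0429
```

```bash
python3 - <<'E'
from h import *
p,d,P=snap('wrist','w25');s=arm.state();print(s['ee_pos'],s['grip_width'])
p,d,P=snap('top','top25');X=cloud(P,d);screw(X,p,(250,220,340,275),.06,.1)
E
```

```text
[0.44398593 0.36902971 0.2729622 ] 0.04240656139955852
screw n 218 ctr [522.   71.8] size [87.8 27.1] axis deg 3.9 z [0.0687 0.0765 0.0847 0.0867] mean [0.5229 0.0728 0.0766]
```

View pics/w25.png

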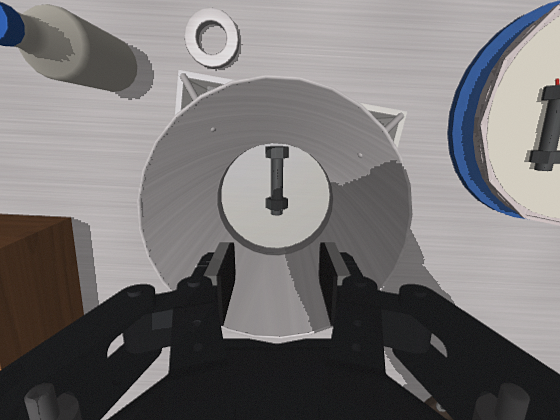

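View pics/top25.png

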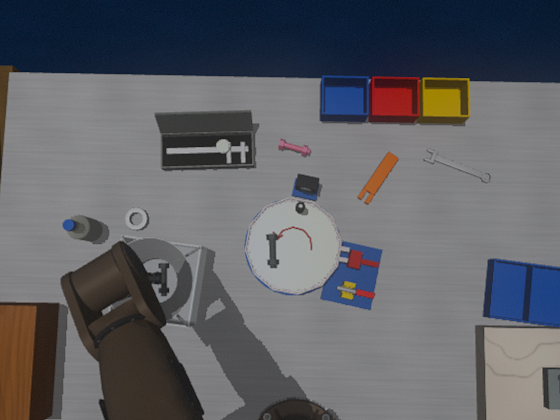

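The first screw lies on the bin floor at (276,180). Now the second, at (0.522, 0.073).

Request:
jog_arm --moves '[{"linear": [0.068, -0.24, 0], "delta_rot": [0, 0, 0], "claw": 0}, {"linear": [0.068, -0.24, 0], "delta_rot": [0, 0, 0], "claw": 0}, {"linear": [0.068, -0.24, 0], "delta_rot": [0, 0, 0], "claw": 0}, {"linear": [0.068, -0.24, 0], "delta_rot": [0, 0, 0], "claw": 0}, {"linear": [0.068, -0.24, 0], "delta_rot": [0, 0, 0], "claw": 0}]'

```text
time_s: 34.05
ee_pos: [0.5116, 0.1269, 0.2702]
orientation: [[0.999, 0.05, -0.002], [0.05, -0.999, -0.0], [-0.002, 0.0, -1.0]]
ft_force: [0.2, 0.4, 0.0]
grip_width: 0.0426
```

Request:
jog_arm --moves '[{"linear": [0.068, -0.24, 0], "delta_rot": [0, 0, 0], "claw": 0}, {"linear": [0, -0.03, -0.2], "delta_rot": [0, 0, 0], "claw": 0}, {"linear": [0, 0, -0.25], "delta_rot": [0, 0, 0], "claw": 0}, {"linear": [0, 0, -0.1], "delta_rot": [0, 0, 0], "claw": 0}, {"linear": [0, 0, 0], "delta_rot": [0, 0, 0], "claw": 0}]'

```text
time_s: 34.55
ee_pos: [0.5236, 0.0746, 0.1578]
orientation: [[0.999, 0.049, -0.008], [0.049, -0.999, -0.0], [-0.008, -0.0, -1.0]]
ft_force: [-0.6, 0.8, 0.4]
grip_width: 0.0428
```

```bash
python3 - <<'E'
from h import *
p,d,P=snap('wrist','w26');s=arm.state();print(s['ee_pos'],s['orientation'][:,1]);X=cloud(P,d);screw(X,p,(230,100,340,330),.06,.1)
E
```

```text
[0.5246697  0.07477551 0.15992195] [ 4.94545807e-02 -9.98776373e-01 -4.12053650e-05]
screw n 3109 ctr [523.4  73.4] size [90.2 30.5] axis deg 2.6 z [0.0705 0.0773 0.0834 0.0841] mean [0.5279 0.0738 0.0776]
```

View pics/w26.png

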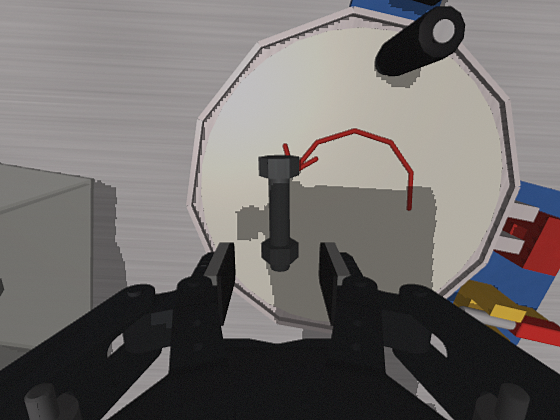

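Request:
jog_arm --moves '[{"linear": [0.014, -0.006, -0.2], "delta_rot": [0, 0, 0], "claw": 0}, {"linear": [0, 0, -0.15], "delta_rot": [0, 0, 0], "claw": 0}, {"linear": [0, 0, -0.095], "delta_rot": [0, 0, 0], "claw": 0}, {"linear": [0, 0, 0], "delta_rot": [0, 0, 0], "claw": 0}, {"linear": [0, 0, 0], "delta_rot": [0, 0, 0], "claw": -1}]'

```text
time_s: 35.1
ee_pos: [0.5288, 0.0738, 0.0738]
orientation: [[0.999, 0.05, 0.001], [0.05, -0.999, -0.0], [0.001, 0.0, -1.0]]
ft_force: [0.2, -0.1, 0.6]
grip_width: 0.0292
```

Request:
jog_arm --moves '[{"linear": [0, 0, 0], "delta_rot": [0, 0, 0], "claw": -1}, {"linear": [0, 0, 0], "delta_rot": [0, 0, 0], "claw": -1}, {"linear": [0, 0, 0], "delta_rot": [0, 0, 0], "claw": -1}, {"linear": [0, 0, 0], "delta_rot": [0, 0, 0], "claw": -1}]'

```text
time_s: 35.5
ee_pos: [0.5292, 0.0738, 0.0745]
orientation: [[0.999, 0.05, 0.003], [0.05, -0.999, 0.0], [0.003, 0.0, -1.0]]
ft_force: [-0.6, 0.9, 6.9]
grip_width: 0.0129
```

Request:
jog_arm --moves '[{"linear": [0, 0, 0.2], "delta_rot": [0, 0, 0], "claw": -1}, {"linear": [0, 0, 0.25], "delta_rot": [0, 0, 0], "claw": -1}, {"linear": [0, 0, 0.25], "delta_rot": [0, 0, 0], "claw": -1}, {"linear": [0, 0, 0.25], "delta_rot": [0, 0, 0], "claw": -1}, {"linear": [0, 0, 0], "delta_rot": [0, 0, 0], "claw": -1}]'

```text
time_s: 36.0
ee_pos: [0.53, 0.0738, 0.27]
orientation: [[0.999, 0.05, 0.012], [0.05, -0.999, 0.0], [0.012, 0.0, -1.0]]
ft_force: [1.0, -0.0, -2.3]
grip_width: 0.0128
```

Request:
jog_arm --moves '[{"linear": [-0.061, 0.212, 0], "delta_rot": [0, 0, 0], "claw": -1}, {"linear": [-0.061, 0.212, 0], "delta_rot": [0, 0, 0], "claw": -1}, {"linear": [-0.061, 0.212, 0], "delta_rot": [0, 0, 0], "claw": -1}, {"linear": [-0.061, 0.212, 0], "delta_rot": [0, 0, 0], "claw": -1}, {"linear": [-0.061, 0.212, 0], "delta_rot": [0, 0, 0], "claw": -1}]'

```text
time_s: 36.5
ee_pos: [0.4661, 0.2871, 0.2626]
orientation: [[0.999, 0.049, -0.0], [0.049, -0.999, -0.0], [-0.0, 0.0, -1.0]]
ft_force: [-0.4, -0.5, -2.0]
grip_width: 0.0131
```

Request:
jog_arm --moves '[{"linear": [-0.061, 0.212, 0], "delta_rot": [0, 0, 0], "claw": -1}, {"linear": [-0.061, 0.212, 0], "delta_rot": [0, 0, 0], "claw": -1}, {"linear": [0, 0, 0], "delta_rot": [0, 0, 0], "claw": -1}, {"linear": [0, 0, 0], "delta_rot": [0, 0, 0], "claw": -1}]'

```text
time_s: 36.9
ee_pos: [0.442, 0.3709, 0.2622]
orientation: [[0.999, 0.052, -0.001], [0.052, -0.999, -0.001], [-0.001, 0.001, -1.0]]
ft_force: [-0.1, -0.2, -3.0]
grip_width: 0.0131
```

```bash
python3 - <<'E'
from h import *
p,d,P=snap('wrist','w27');s=arm.state();print(s['ee_pos'],s['grip_width'])
E
```

```text
[0.442505   0.37011046 0.2623275 ] 0.012845918402531244
```

View pics/w27.png

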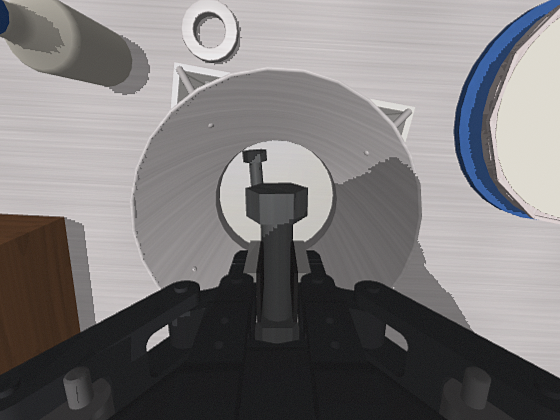

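Request:
jog_arm --moves '[{"linear": [0.005, 0, -0.2], "delta_rot": [0, 0, 0], "claw": -1}, {"linear": [0, 0, -0.2], "delta_rot": [0, 0, 0], "claw": -1}, {"linear": [0, 0, -0.1], "delta_rot": [0, 0, 0], "claw": -1}, {"linear": [0, 0, 0], "delta_rot": [0, 0, 0], "claw": -1}, {"linear": [0, 0, 0], "delta_rot": [0, 0, 0], "claw": -1}]'

```text
time_s: 37.45
ee_pos: [0.4446, 0.3697, 0.1633]
orientation: [[0.999, 0.048, 0.0], [0.048, -0.999, 0.0], [0.0, -0.0, -1.0]]
ft_force: [0.8, 0.3, -2.1]
grip_width: 0.0131
```

Request:
jog_arm --moves '[{"linear": [0, 0, 0], "delta_rot": [0, 0, 0], "claw": 0}, {"linear": [0, 0, 0], "delta_rot": [0, 0, 0], "claw": 0}, {"linear": [0, 0, 0], "delta_rot": [0, 0, 0], "claw": 0}, {"linear": [0, 0, 0], "delta_rot": [0, 0, 0], "claw": 0}, {"linear": [0, 0, 0.2], "delta_rot": [0, 0, 0], "claw": 0}]'

```text
time_s: 37.95
ee_pos: [0.4425, 0.3695, 0.1995]
orientation: [[0.999, 0.05, -0.006], [0.05, -0.999, -0.004], [-0.006, 0.004, -1.0]]
ft_force: [0.9, 0.5, 0.1]
grip_width: 0.0425
```

Request:
jog_arm --moves '[{"linear": [0, 0, 0.25], "delta_rot": [0, 0, 0], "claw": 0}, {"linear": [0, 0, 0.2], "delta_rot": [0, 0, 0], "claw": 0}, {"linear": [0, 0, 0], "delta_rot": [0, 0, 0], "claw": 0}, {"linear": [0, 0, 0], "delta_rot": [0, 0, 0], "claw": 0}, {"linear": [0, 0, 0], "delta_rot": [0, 0, 0], "claw": 0}]'

```text
time_s: 38.45
ee_pos: [0.4434, 0.3702, 0.2916]
orientation: [[0.999, 0.05, -0.001], [0.05, -0.999, -0.001], [-0.001, 0.001, -1.0]]
ft_force: [0.3, 0.2, 0.2]
grip_width: 0.0426
```

```bash
python3 - <<'E'
from h import *
p,d,P=snap('wrist','w28');s=arm.state();print(s['ee_pos'],s['grip_width'],s['ft_force'])
X=cloud(P,d); z=X[...,2]; m=(p.max(-1)<90)&(np.hypot(X[...,0]-.4385,X[...,1]-.371)<.1)&(z<.1)
q=X[m];print(len(q),q.min(0),q.max(0))
p,d,P=snap('top','top28')
im=cv2.imread('pics/top28.png');cv2.imwrite('pics/fix28.png',cv2.resize(im[180:320,230:400],None,fx=4.6,fy=4.2,interpolation=cv2.INTER_CUBIC))
X=cloud(P,d);z=X[...,2];U,V=np.meshgrid(np.arange(560),np.arange(420))
m=(abs(U-302)<12)&(abs(V-208)<14)&(z>.115);c=X[m].mean(0);print(c,np.degrees(np.arctan2(c[1]-.0175,c[0]-.539)))
E
```

```text
[0.44347716 0.37024092 0.29130634] 0.04255024968337246 [ 0.60665995  0.42149648 -0.45600215]
1815 [0.38725308 0.32847561 0.00477725] [0.48680873 0.41683364 0.03581658]
[0.63675118 0.0024598  0.13103839] -8.74705236467335
```

View pics/w28.png

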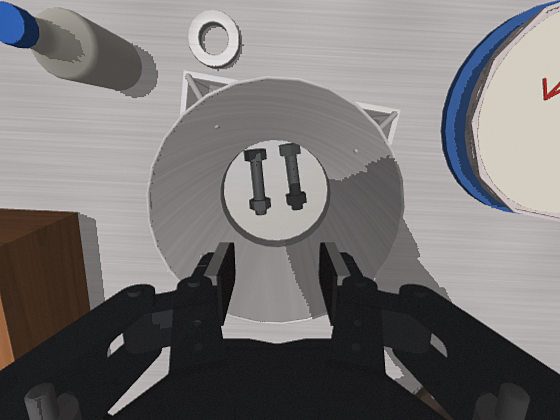

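View pics/fix28.png

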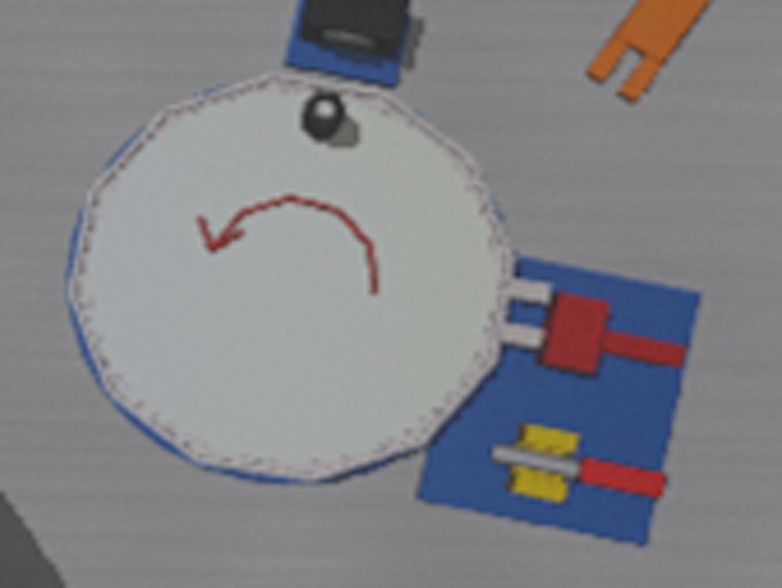

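View pics/top28.png

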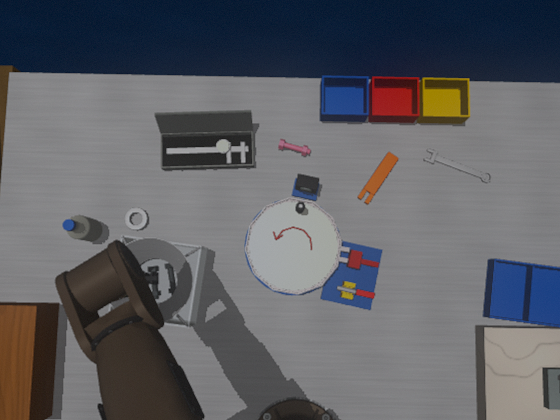

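Both screws are in the bin at (257,182) and (292,177) in the wrist view. The dial is empty at its stop, the pin is parked, the gauges are untouched and the gripper is free. Handing in.

```bash
python3 -c "
from station import arm
print(arm.finish_job())"
```

```text
the job is handed in; nothing more can be done
None
```

The whole job was carried out in order and handed in at about 38 s of the 210 s allowed; the hand-in gives no verdict. Only two black cap screws were on the counter. I laid both on the locked dial, parked the pin in the yellow notch, and turned the dial a full turn by its crank. I then dropped both screws through the funnel.

**Last checks**
- **Screws:** both lie on the bin floor, with measured heights up to about 36 mm.
- **Dial:** it stands about 2.8° past a full turn, roughly 6.33 rad, which is where its stop is. I saw no clear rise in force as it reached the stop.
- **Pin:** when I measured it just after parking, it was in the notch within about 2 mm sideways and at the right height. I did not measure it again, but the last picture still shows it there.
- **Left alone:** the orange gauge, the ring gauge and the pink look-alike look unmoved in the last pictures.
- **Gripper:** it is clear of everything.

**Things that disagreed**
- At half a turn the wrist read about 33 N of vertical strain. I eased the grip height by 2 mm and it went away.
- Arm and camera positions differed by 1–3 mm at times, which I corrected by looking again.
- The first screw seems to have shifted slightly on the bin floor before I dropped the second.

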